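# Make up two spare-part kits from the stock stand

## Task

Make up the two spare-part kits: on the blue board lay the white seal ring flat on the dark mark and stand the ferrule, flange down, centred on top of it; on the yellow board lay the orange seal ring flat on the small dark mark and stand the nozzle upright, flange down, centred on top of it, and stand the dosing cup upright on the large white mark. Centre each part on its place, leave everything released and at rest, and do not disturb the marker or the spanner.

Things in the scene. Friction and masses are not known exactly. Their poses are not given: they have to be found in the camera images.
- white_ring_mid (a point): White silicone seal ring lying flat: outside 43 mm, 8 mm thick. Point: its centre, 4 mm above its underside; z is up. It is gripped across its outside. Starts as one of four parts, in any order, on the fixed aluminium stand with dark rubber top (160 x 145 mm, top 100 mm above the table).
- ferrule_mid (a point): White spare clamp ferrule, a short tube on a wide flange: flange 50 mm across at the foot, tube 38 mm across, 30 mm tall in all. Stands flange down. Point: its centre, 15 mm above its foot; z is up. Starts as one of four parts, in any order, on the fixed aluminium stand with dark rubber top (160 x 145 mm, top 100 mm above the table). Grips like a cone, 50 mm wide at the foot, 38 mm at the top.
- nozzle_mid (a point): White filling nozzle standing on its flange: flange 32 mm across and 10 mm high, body above it 22 mm across up to 36 mm, slim tube 10 mm across up to 67 mm (all heights above its foot). Point: on its axis, 33.5 mm above its foot; z is up. Starts as one of four parts, in any order, on the fixed aluminium stand with dark rubber top (160 x 145 mm, top 100 mm above the table).
- orange_ring_mid (a point): Orange flat seal ring lying flat: outside 38 mm, hole 22 mm, 8 mm thick. Point: its centre, 4 mm above its underside; z is up. It is gripped across its outside. Starts as one of four parts, in any order, on the fixed aluminium stand with dark rubber top (160 x 145 mm, top 100 mm above the table).
- cup_mid (a point): White empty dosing cup standing upright on the table at the left: 61 mm tall, 58 mm across the rim, 47 mm across the foot, gripped across its outside in the upper half: just beyond it a power strip with a plug reaches 98 mm above the table. Point: on its axis, 30.5 mm above its foot; z is up.
- blue_board: Blue square kit board fixed flat on the table, 80 x 80 mm and 6 mm thick, with one dark round mark (44 mm) in its middle. Origin: centre of its underside (table level); z is up. The two boards change places between starts. Between boards and stand an open-lidded box reaches 155 mm above the table, and the cabinet beside the stand 150 mm: carry parts over them.
- yellow_board: Yellow kit board fixed flat on the table, 80 mm (its x) by 150 mm (its y) and 6 mm thick, with two round marks on its long centre line: the small dark mark (44 mm) is centred at y = -36 mm, the large white mark (60 mm) at y = +36 mm. Origin: centre of its underside (table level); z is up.
- marker_mid (a point): White felt marker with a black cap, 133 mm long, 17 mm thick, lying on the table. A bystander on the table: must stay where it is. Point: its centre.
- spanner_mid (a point): Open-ended steel spanner, 188 mm long, 33 mm wide, 6 mm thick, lying flat. A bystander on the table: must stay where it is. Point: its centre.
Mind the look-alikes: they are no part of the job. What is shaped like the part that bears cup_mid but purple is not meant.

How it is judged:
By the outcome, as a careful person would: the job done as asked, in the order asked, and still so for the second after the job is handed in, with the robot touching nothing.
It also fails if it takes over 136 s, if anything falls off the work surface, if the arm or the gripper's body presses on something with over 40 N, if the wrist force passes 120 N, or if a joint passes its speed limit or range.

## Robot

A 7-joint arm with a two-finger parallel gripper is mounted at the origin on the work surface; the furniture and walls round the work are solid. World frame = base frame: x ahead of the robot, y to its left, z up, the work surface at z = 0. Lengths are in m, angles in rad, forces in N, time in s.
With the tool pointing down it reaches from about 0.4 to 0.85 m from the base axis. Payload 4.5 kg.
Tool frame: the origin (TCP) lies midway between the tips of the shut fingers; the grasp point (between the pads) lies 19 mm behind it; z points along the fingers, y is the direction in which the jaws open and shut (so a half turn about z gives the same grasp; the last joint's range is limited). The gripper opens to 88 mm and grips with 3 to 60 N. Pads are 18 mm wide; open, the fingers measure 123 mm over their backs; the gripper's body (75 mm by 187 mm) begins 45 mm behind the grasp point.
Start: joints at [-1.249, 0.689, -0.195, 1.565, 0.157, 0.902, -0.215], TCP at [0.177, 0.599, 0.239] pointing down, gripper open.
Joint ranges: [-3.01, 3.01], [-0.46, 2.08], [-1.47, 1.51], [0.13, 2.56], [-1, 4.14], [0.04, 2.09], [-2.66, 2.66]. Speed limits (rad/s): [2.57, 2.57, 3.14, 3.14, 3.14, 3.14, 3.14].

## Interface

Orientations are given as a unit quaternion [x, y, z, w].
In Python, from plant import r gives the robot as it stands. The module is installed in compiled form; this text tells all that it offers.
- The arm moves only by the tool carry_out, never from a script. Its argument "commands" is a list of rows, each a list of 6 numbers: the shift along the tool's x, y, z in m, then the turn, a rotation vector about the tool's x, y, z in degrees. In form: [[dx, dy, dz, wx, wy, wz], ...]. A call has 1 to 12 rows; each row is the pose to reach, as a shift and turn from the pose commanded when the call began, along the tool's axes at that moment; what a row does not reach only later rows make up. A row lasts 1/10 s, in which the tool goes at most 50 mm and 8.59 degrees, less where a joint would pass 70% of its speed; a pose out of reach is approached as far as the arm can. A call with a gripper value outside its range is refused whole. "fingers" is the closure in counts, from 0 (fully open) to 255 (shut), set as the call begins (left out, the last holds). The fingers move at their own pace and stop on an object; "grip_force" is the grip in N (left out, the last holds). Time passes only in rows, so rows that repeat a pose let the fingers close. It gives the time, the measured TCP pose, the force and the opening at its end, in the units of the state.
- r.get_state(): the state, without advancing time (a new reading comes with each control period).
- r.snapshot(name): name is "side" or "top" or "wrist"; returns a dict with "img" (384x512x3 uint8, blue, green, red), "intrinsics" (3x3 intrinsics, pixels), "extrinsics" (4x4, takes a point from camera to world coordinates); the wrist camera has in their place "tool_from_camera" (4x4, takes a point from camera to tool coordinates, whose origin is the TCP and whose axes are the flange's). Camera axes: x right, y down, z forward; pixel columns grow to the right and rows downward; lengths in m; the calibration is good to about 2 mm. A picture is of the moment at which its call begins: read the wrist's pose just before it. There is no depth.
- r.finish_job(): hands the job in, once; it reports no verdict.
Trained networks look in a picture, given as the dict that the camera call returned (one of the last four; its "shot" number tells which), for a name from the list of things; names that differ only in an ending like _2 or _b are one class to them, and where a whole thing is asked for, a point or a joint stands for the part that bears it (a point fixed in the world has none). Each returns a list of dicts, best first, with "p" (0 to 1); they miss things now and then, are a little off and sometimes report something else, mostly with a low value. They report only what shows in the picture. A call takes as long as a camera call. They do not tell look-alikes from the thing itself.
- r.spot_in(picture, label): "xyz" ([x, y, z] in m, in world coordinates, good to about 4 mm: the middle of the surface that is visible of it).
- r.spot_point(picture, label): "xyz" ([x, y, z] in m, in world coordinates, good to about 4 mm: a listed point, or the origin of a listed thing).
The state is a dict: "clock": time; "q": joint angles; "qd": joint speeds; "joint_torque": joint torques, N m; "tool_pos": TCP position; "eef_rot": TCP orientation; "contact_force": force on the tool from outside, world axes, zero at the start; "moment": the same for the moment, N m; "opening": opening from 0.0 (shut) to 1.0 (fully open).
Only numpy, scipy, OpenCV 4.12 (cv2) and the standard library are available. Lean on these libraries where they do the work, as an engineer would, in place of code of your own. Each camera call takes 0.05 s, during which the arm holds its last target.

## Working session

There is one attempt and no reset: what is moved stays moved. The work goes in short steps, Python scripts to look and compute and a tool call to move; the robot and the scene stay as the last step left them, time stands still between calls to the robot, and variables do not carry over. Pictures are saved under pics/ and viewed, and the job is handed in when it is done.

Besides the shell and the picture viewer there is one more tool, called after "Call:" as a command line: name --pt "numbers of a row" for each row, then --argument value for the rest. carry_out: Moves the arm, as the interface text tells. Its arguments: {"type":"object","properties":{"commands":{"type":"array","items":{"type":"array","items":{"type":"number"}}},"fingers":{"type":"number"},"grip_force":{"type":"number"}},"required":["commands"]}

```bash
mkdir -p pics; cat > h.py <<'E'
import numpy as np, cv2
from plant import r
from scipy.spatial.transform import Rotation as R
E
python3 - <<'E'
from h import *
s=r.get_state(); print(s)
for n in ["side","top","wrist"]:
    p=r.snapshot(n); cv2.imwrite(f"pics/{n}0.png",p["img"])
    print(n,p["intrinsics"][0],[np.round(p[k],3) for k in p if k in("extrinsics","tool_from_camera")])
    for l in ["white_ring_mid","ferrule_mid","nozzle_mid","orange_ring_mid","cup_mid","blue_board","yellow_board","marker_mid","spanner_mid"]:
        print(l,[(np.round(d["xyz"],3).tolist(),round(d["p"],2)) for d in r.spot_point(p,l)][:3])
E
```

```text
{'clock': 0.0, 'q': array([-1.24923293,  0.68997883, -0.1945109 ,  1.56634965,  0.15732485,
        0.90250835, -0.21510975]), 'qd': array([ 2.02014632e-03, -6.64838672e-04,  9.57951362e-05,  3.80523423e-04,
       -8.69093396e-04, -4.79037229e-04, -1.74994047e-03]), 'joint_torque': array([ 2.55471323e-04, -5.27546668e+01, -1.26710761e+00, -1.53429508e+01,
       -5.27215283e-02,  6.39716411e-03,  1.64205862e-04]), 'tool_pos': array([0.17725526, 0.59867143, 0.23791169]), 'eef_rot': array([ 1.43341977e-01,  9.89672785e-01, -9.23367161e-04, -5.40350768e-05]), 'contact_force': array([ 0.26513403,  0.31186381, -0.02620519]), 'moment': array([-0.0294214 , -0.02208382,  0.02257493]), 'opening': 0.9962128502231599}
side [479.5553637    0.         260.49661562] [array([[ 0.446, -0.742,  0.5  , -0.445],
       [-0.895, -0.374,  0.243, -0.421],
       [ 0.007, -0.556, -0.831,  1.388],
       [ 0.   ,  0.   ,  0.   ,  1.   ]])]
white_ring_mid [([0.536, -0.39, 0.113], 0.51), ([0.503, 0.045, 0.002], 0.25)]
ferrule_mid [([0.533, -0.389, 0.114], 0.67)]
nozzle_mid [([0.439, -0.397, 0.133], 0.45)]
or
[... 678 characters left out ...]
44, -0.388, 0.134], 0.68)]
orange_ring_mid [([0.439, -0.329, 0.106], 0.64)]
cup_mid [([0.371, 0.318, 0.028], 0.7), ([0.171, 0.31, 0.034], 0.56)]
blue_board [([0.501, 0.046, -0.002], 0.94), ([0.369, 0.318, 0.03], 0.4)]
yellow_board [([0.416, 0.194, 0.001], 0.56)]
marker_mid []
spanner_mid [([0.536, -0.131, 0.002], 0.85)]
wrist [298.79765289   0.         256.61235546] [array([[-0.   , -0.947, -0.321,  0.085],
       [ 1.   ,  0.   , -0.   , -0.001],
       [ 0.   , -0.321,  0.947, -0.145],
       [ 0.   ,  0.   ,  0.   ,  1.   ]])]
white_ring_mid []
ferrule_mid []
nozzle_mid []
orange_ring_mid []
cup_mid [([0.173, 0.311, 0.028], 0.59)]
blue_board []
yellow_board []
marker_mid []
spanner_mid []
```

View pics/side0.png

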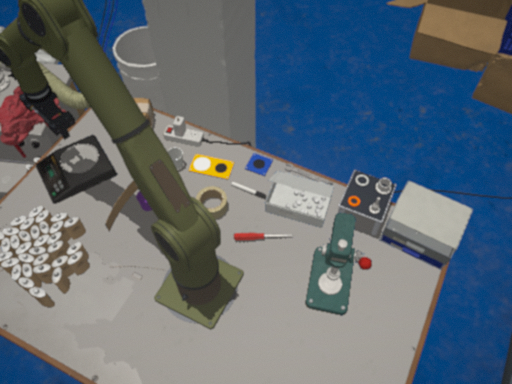

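View pics/top0.png

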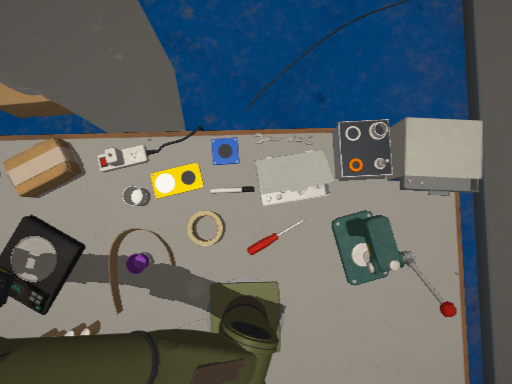

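View pics/wrist0.png

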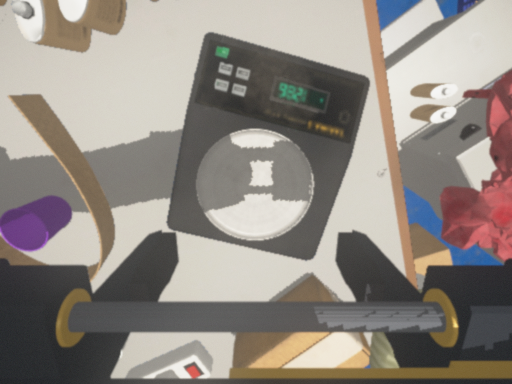

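The top view shows the white ring at (353,132), ferrule (380,130), orange ring (356,165) and nozzle (381,164) on the stand. The white cup is at (134,196), with the purple decoy at (138,263). The blue board is at (225,151), the yellow board at (177,181) and the marker at (232,190). Next I'll move over the stand for a closer look.

```bash
cat >> h.py <<'E'
def Rd(yaw):  # tool down, tool y at world angle yaw(deg)
    a=np.radians(yaw); y=np.array([np.cos(a),np.sin(a),0]); z=np.array([0,0,-1.]); x=np.cross(y,z)
    return np.column_stack([x,y,z])
def delta(xyz,yaw,s=None,p0=None,R0=None):
    if p0 is None:
        s=s or r.get_state(); p0=s["tool_pos"]; R0=R.from_quat(s["eef_rot"]).as_matrix()
    d=R0.T@(np.array(xyz)-p0); w=np.degrees(R.from_matrix(R0.T@Rd(yaw)).as_rotvec())
    return np.round(d,4).tolist()+np.round(w,2).tolist()
def pose():
    s=r.get_state(); Rm=R.from_quat(s["eef_rot"]).as_matrix()
    return s, s["tool_pos"],Rm
def info():
    s,p,Rm=pose(); print("t",round(s["clock"],2),"p",np.round(p,4),"yaw",round(np.degrees(np.arctan2(Rm[1,1],Rm[0,1])),2),"tilt",np.round(Rm[:2,2],4),"F",np.round(s["contact_force"],1),"op",round(s["opening"],3),"q",np.round(s["q"],2))
def wsnap(name):
    s,p,Rm=pose(); c=r.snapshot("wrist"); cv2.imwrite(f"pics/{name}.png",c["img"])
    T=np.eye(4);T[:3,:3]=Rm;T[:3,3]=p
    return c,T@c["tool_from_camera"]
def p2w(px,K,E,z):
    d=E[:3,:3]@np.linalg.solve(K,np.array([px[0],px[1],1.])); o=E[:3,3]
    return o+d*(z-o[2])/d[2]
def w2p(X,K,E):
    v=K@(E[:3,:3].T@(np.array(X)-E[:3,3])); return v[:2]/v[2]
E
python3 - <<'E'
from h import *
for w in [((.42,.36,.30),60),((.55,.05,.30),0),((.48,-.41,.30),0)]: print(delta(*w))
E
```

```text
[-0.3006, -0.1606, -0.0613, 0.0, -0.0, 13.51]
[-0.5132, -0.421, -0.0613, 0.0, -0.0, 73.51]
[-0.5766, -0.8819, -0.0613, 0.0, -0.0, 73.51]
```

Call:
carry_out --pt "-0.3 -0.16 -0.06 0 0 13.5" --pt "-0.3 -0.16 -0.06 0 0 13.5" --pt "-0.3 -0.16 -0.06 0 0 13.5" --pt "-0.3 -0.16 -0.06 0 0 13.5" --pt "-0.3 -0.16 -0.06 0 0 13.5" --pt "-0.3 -0.16 -0.06 0 0 13.5" --pt "-0.513 -0.421 -0.06 0 0 73.5" --pt "-0.513 -0.421 -0.06 0 0 73.5" --pt "-0.513 -0.421 -0.06 0 0 73.5" --pt "-0.513 -0.421 -0.06 0 0 73.5" --pt "-0.513 -0.421 -0.06 0 0 73.5" --pt "-0.513 -0.421 -0.06 0 0 73.5"

```text
clock: 2.7
tool_pos: [0.5169, 0.1192, 0.2975]
eef_rot: [0.655, 0.755, 0.0, 0.0]
contact_force: [2.0, 0.7, 0.2]
opening: 1.002
```

```bash
python3 - <<'E'
from h import *
info()
c,E=wsnap("w1")
for l in ["blue_board","yellow_board","marker_mid","spanner_mid","cup_mid"]:
    print(l,[(np.round(d["xyz"],4).tolist(),round(d["p"],2)) for d in r.spot_point(c,l)][:3])
print(delta((.48,-.41,.30),0))
E
```

```text
t 2.7 p [0.5169 0.1192 0.2975] yaw 8.11 tilt [0.0007 0.0005] F [2.  0.7 0.2] op 1.002 q [-0.38  0.49  0.1   1.78 -0.06  0.87 -0.11]
blue_board [([0.5015, 0.0507, -0.0026], 0.82)]
yellow_board [([0.4146, 0.2017, 0.0022], 0.8)]
marker_mid [([0.3832, 0.0291, 0.0076], 0.56)]
spanner_mid [([0.5338, -0.1288, 0.0003], 0.88)]
cup_mid []
[-0.5212, -0.115, -0.0036, -0.03, -0.07, 8.61]
```

View pics/w1.png

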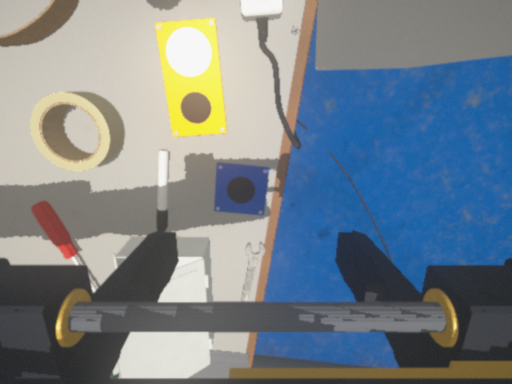

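The boards are clear in this view: the blue mark is at (241,190), the small dark mark at (196,107) and the large white mark at (189,52). Next I'll go to the stand.

```bash
cat >> h.py <<'E'
def blob(img,mask,seed):
    n,lab,st,ce=cv2.connectedComponentsWithStats(mask.astype(np.uint8))
    l=lab[seed[1],seed[0]]
    if l==0: return None
    m=(lab==l).astype(np.uint8); cs,_=cv2.findContours(m,cv2.RETR_EXTERNAL,cv2.CHAIN_APPROX_NONE)
    cc=max(cs,key=cv2.contourArea); return cv2.fitEllipse(cc), st[l]
E
cat > marks.py <<'E'
from h import *
def marks(c,E,seeds):
    im=c["img"].astype(int); K=c["intrinsics"]
    g=im.sum(2)/3; sat=im.max(2)-im.min(2)
    for n,sd,m in seeds:
        mk={"dark":(im.max(2)<75),"white":(sat<45)&(g>150)}[m]
        b=blob(im,mk,sd)
        if b is None: print(n,"none",im[sd[1],sd[0]]); continue
        e=b[0]; print(n,np.round(e[0],1),np.round(e[1],1),np.round(p2w(e[0],K,E,.006),4))
E
python3 - <<'E'
from marks import *
c,E=wsnap("w1b")
im=c["img"]; print(im[190,241],im[107,196],im[52,189],im[180,225],im[120,215])
marks(c,E,[("blue",(241,190),"dark"),("ydark",(196,107),"dark"),("ywhite",(189,52),"white")])
info()
E
```

```text
[63 63 64] [102 126 149] [247 247 247] [127  81  71] [ 62 242 247]
blue [240.7 192.1] [24.1 25.6] [0.5001 0.0479 0.006 ]
ydark none [102 126 149]
ywhite [190.1  53.9] [43.9 49. ] [0.407  0.2324 0.006 ]
t 3.05 p [0.5156 0.1229 0.297 ] yaw 8.66 tilt [-0.0006  0.0012] F [ 0.4  0.5 -0.2] op 0.999 q [-0.38  0.49  0.09  1.78 -0.06  0.87 -0.11]
```

Call:
carry_out --pt "-0.52 -0.115 -0.003 0 0 8" --pt "-0.52 -0.115 -0.003 0 0 8" --pt "-0.52 -0.115 -0.003 0 0 8" --pt "-0.52 -0.115 -0.003 0 0 8" --pt "-0.52 -0.115 -0.003 0 0 8" --pt "-0.52 -0.115 -0.003 0 0 8" --pt "-0.52 -0.115 -0.003 0 0 8" --pt "-0.52 -0.115 -0.003 0 0 8" --pt "-0.52 -0.115 -0.003 0 0 8" --pt "-0.52 -0.115 -0.003 0 0 8" --pt "-0.52 -0.115 -0.003 0 0 8" --pt "-0.52 -0.115 -0.003 0 0 8"

```text
clock: 4.25
tool_pos: [0.4773, -0.4149, 0.2996]
eef_rot: [0.706, 0.708, -0.002, 0.001]
contact_force: [-0.4, -0.5, 0.1]
opening: 0.996
```

```bash
python3 - <<'E'
from h import *
info()
c,E=wsnap("w2")
for l in ["white_ring_mid","ferrule_mid","nozzle_mid","orange_ring_mid"]:
    print(l,[(np.round(d["xyz"],4).tolist(),round(d["p"],2)) for d in r.spot_point(c,l)][:3])
E
```

```text
t 4.25 p [ 0.4773 -0.4149  0.2996] yaw 0.17 tilt [-0.001  -0.0033] F [-0.4 -0.5  0.1] op 0.996 q [ 0.57  0.64  0.14  1.48 -0.09  1.03  0.73]
white_ring_mid [([0.5244, -0.318, 0.0986], 0.98)]
ferrule_mid [([0.5359, -0.3893, 0.1138], 0.8)]
nozzle_mid [([0.4392, -0.3908, 0.1342], 0.68)]
orange_ring_mid [([0.4393, -0.3232, 0.1053], 0.82)]
```

View pics/w2.png

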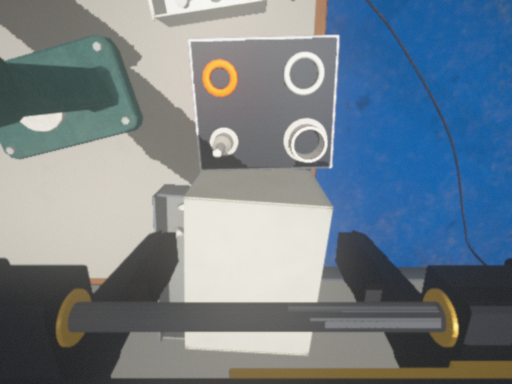

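```bash
python3 - <<'E'
from h import *
c,E=wsnap("w2b"); info()
im=c["img"].astype(int); K=c["intrinsics"]
hsv=cv2.cvtColor(c["img"],cv2.COLOR_BGR2HSV); g=im.mean(2)
cv2.imwrite("pics/w2c.png",cv2.resize(c["img"][30:180,180:350],None,fx=4.5,fy=4.0))
n,lab,st,ce=cv2.connectedComponentsWithStats(((g>130)&(hsv[...,1]<60)).astype(np.uint8))
def fit(m):
    cs,_=cv2.findContours(m.astype(np.uint8),cv2.RETR_EXTERNAL,cv2.CHAIN_APPROX_NONE)
    return cv2.fitEllipse(max(cs,key=cv2.contourArea))
for i in range(1,n):
    x,y,w,h,a=st[i]
    if a>60 and 195<x and x+w<336 and 38<y and y+h<172:
        e=fit(lab==i); print("white",st[i],np.round(e[0],1),np.round(e[1],1),[np.round(p2w(e[0],K,E,z),4)[:2] for z in (.1,.104,.108,.13)])
m=(hsv[...,1]>120)&(hsv[...,0]<25)&(g>60)
m[:, :195]=0; m[:,260:]=0; m[:40]=0; m[110:]=0
e=fit(m); print("orange",np.round(e[0],1),np.round(e[1],1),np.round(p2w(e[0],K,E,.104),4))
E
```

```text
t 4.55 p [ 0.4801 -0.4079  0.3001] yaw 0.66 tilt [0.0004 0.0015] F [ 0.2 -0.   0.9] op 1.002 q [ 0.56  0.63  0.13  1.48 -0.09  1.03  0.72]
white [209  76  18  18 187] [217.8  84.4] [15.3 17.1] [array([ 0.4354, -0.3224]), array([ 0.4359, -0.3224]), array([ 0.4364, -0.3224]), array([ 0.4391, -0.3225])]
white [ 280  125   45   45 1171] [302.3 147.2] [43.9 44.8] [array([ 0.5318, -0.3904]), array([ 0.5312, -0.3896]), array([ 0.5306, -0.3888]), array([ 0.5272, -0.3846])]
white [207 134  30  31 682] [221.  148.3] [27.7 30.4] [array([ 0.437 , -0.3929]), array([ 0.4375, -0.3921]), array([ 0.4379, -0.3913]), array([ 0.4405, -0.3869])]
orange [217.8  85.6] [34.3 36.5] [ 0.4358 -0.3235  0.104 ]
```

View pics/w2c.png

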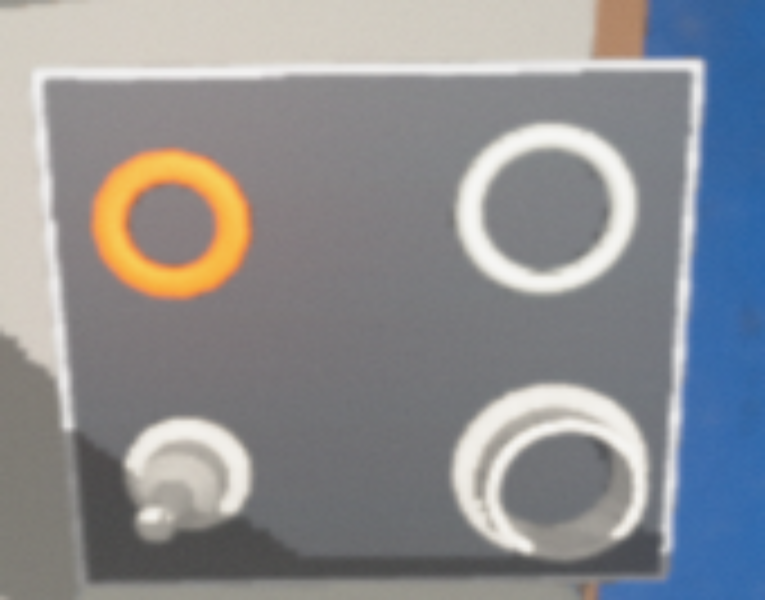

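```bash
python3 - <<'E'
from h import *
print(delta((.524,-.319,.20),0))
E
```

```text
[0.0882, 0.0449, 0.1002, 0.03, -0.08, 0.66]
```

Call:
carry_out --pt "0.045 0.023 0.05 0 0 0.5" --pt "0.089 0.045 0.1 0 0 0.5" --pt "0.089 0.045 0.1 0 0 0.5" --pt "0.089 0.045 0.1 0 0 0.5" --pt "0.089 0.045 0.1 0 0 0.5" --pt "0.089 0.045 0.1 0 0 0.5"

```text
clock: 5.15
tool_pos: [0.5233, -0.3224, 0.2013]
eef_rot: [0.708, 0.706, -0.0, 0.001]
contact_force: [0.3, -0.1, 0.2]
opening: 1.0
```

```bash
cat > near.py <<'E'
from h import *
def fitm(m):
    cs,_=cv2.findContours(m.astype(np.uint8),cv2.RETR_EXTERNAL,cv2.CHAIN_APPROX_NONE)
    return cv2.fitEllipse(max(cs,key=cv2.contourArea))
def whites(c,E,z,thr=130,sat=60,box=(150,0,360,330),amin=200,inv=False):
    im=c["img"].astype(int); K=c["intrinsics"]; g=im.mean(2)
    hsv=cv2.cvtColor(c["img"],cv2.COLOR_BGR2HSV)
    m=((g>thr)&(hsv[...,1]<sat))
    n,lab,st,ce=cv2.connectedComponentsWithStats(m.astype(np.uint8))
    for i in range(1,n):
        x,y,w,h,a=st[i]
        if a>amin and box[0]<x and x+w<box[2] and box[1]<y and y+h<box[3]:
            e=fitm(lab==i); print(st[i],np.round(e[0],1),np.round(e[1],1),np.round(p2w(e[0],K,E,z),4))
E
python3 - <<'E'
from near import *
info(); c,E=wsnap("w3"); whites(c,E,.104); info()
E
```

```text
t 5.15 p [ 0.5233 -0.3224  0.2013] yaw -0.1 tilt [ 0.0014 -0.0022] F [ 0.3 -0.1  0.2] op 1.0 q [ 0.41  0.72  0.12  1.65 -0.11  0.78  0.58]
[ 235  160   52   49 1030] [260.7 183.8] [47.8 50. ] [ 0.5255 -0.3179  0.104 ]
t 5.2 p [ 0.5231 -0.3228  0.2015] yaw -0.15 tilt [ 0.0018 -0.0023] F [-0.4 -0.3  0.6] op 1.001 q [ 0.41  0.72  0.12  1.65 -0.11  0.78  0.58]
```

View pics/w3.png

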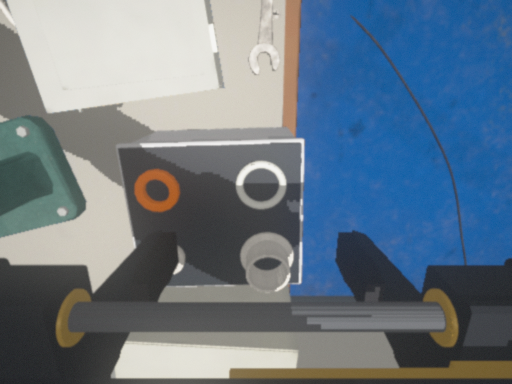

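Here the white ring is at (261,184), which puts it at (0.5255, -0.318) in the world. The jaws will open and shut along x, with the fingers partly closed.

```bash
python3 - <<'E'
from h import *
for i in range(4):
    c=r.snapshot("wrist"); info()
print(delta((.5255,-.318,.125),0),delta((.5255,-.318,.102),0))
E
```

```text
t 5.25 p [ 0.5231 -0.3228  0.2014] yaw -0.17 tilt [ 0.0018 -0.0021] F [ 0.4 -0.7  0.1] op 1.002 q [ 0.41  0.72  0.12  1.65 -0.11  0.78  0.58]
t 5.3 p [ 0.523  -0.3226  0.2013] yaw -0.17 tilt [ 0.0017 -0.0018] F [0.5 0.3 0.1] op 1.005 q [ 0.41  0.72  0.12  1.65 -0.11  0.78  0.58]
t 5.35 p [ 0.523  -0.3224  0.2011] yaw -0.16 tilt [ 0.0015 -0.0014] F [-1.5  0.1  0.7] op 1.003 q [ 0.41  0.72  0.12  1.65 -0.11  0.78  0.58]
t 5.4 p [ 0.5231 -0.3221  0.2009] yaw -0.14 tilt [ 0.0012 -0.001 ] F [-0.1  0.   0.5] op 0.998 q [ 0.41  0.72  0.12  1.65 -0.11  0.78  0.58]
[0.0041, 0.0023, 0.0759, 0.07, 0.06, -0.14] [0.0042, 0.0023, 0.0989, 0.07, 0.06, -0.14]
```

Call:
carry_out --pt "0.004 0.002 0.03 0 0 0" --pt "0.004 0.002 0.06 0 0 0" --pt "0.004 0.002 0.075 0 0 0" --pt "0.004 0.002 0.085 0 0 0" --pt "0.004 0.002 0.09 0 0 0" --pt "0.004 0.002 0.09 0 0 0" --pt "0.004 0.002 0.09 0 0 0" --fingers 60 --grip_force 12

```text
clock: 6.1
tool_pos: [0.5257, -0.3174, 0.1109]
eef_rot: [0.708, 0.707, 0.0, 0.001]
contact_force: [0.5, -0.3, 0.3]
opening: 0.763
```

```bash
python3 - <<'E'
from h import *
info(); c,E=wsnap("w4"); info()
print(delta((.5255,-.318,.102),0))
E
```

```text
t 6.1 p [ 0.5257 -0.3174  0.1109] yaw -0.06 tilt [ 0.0014 -0.0008] F [ 0.5 -0.3  0.3] op 0.763 q [ 0.41  0.84  0.1   1.71 -0.13  0.59  0.59]
t 6.15 p [ 0.5258 -0.3174  0.111 ] yaw -0.06 tilt [ 0.0016 -0.0008] F [ 0.3 -0.1  1.2] op 0.768 q [ 0.41  0.84  0.1   1.71 -0.13  0.59  0.59]
[-0.0006, -0.0003, 0.009, 0.09, 0.05, -0.06]
```

View pics/w4.png

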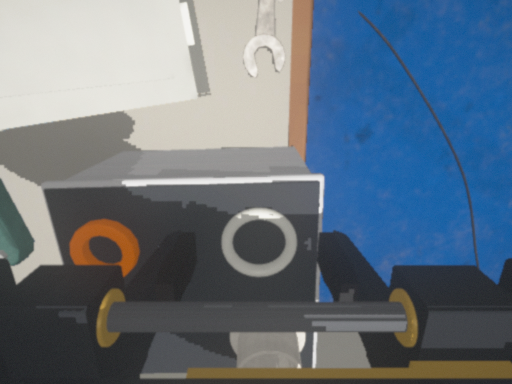

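The ring sits between the fingers at (259,242). I'll descend and grip.

Call:
carry_out --pt "0 0 0.005 0 0 0" --pt "0 0 0.009 0 0 0" --pt "0 0 0.009 0 0 0" --pt "0 0 0.009 0 0 0"

```text
clock: 6.55
tool_pos: [0.5251, -0.3169, 0.1009]
eef_rot: [0.707, 0.707, -0.0, -0.0]
contact_force: [-0.7, 0.3, -0.2]
opening: 0.765
```

Call:
carry_out --pt "0 0 0 0 0 0" --pt "0 0 0 0 0 0" --pt "0 0 0 0 0 0" --pt "0 0 0 0 0 0" --pt "0 0 0 0 0 0" --pt "0 0 0 0 0 0" --pt "0 0 0 0 0 0" --pt "0 0 0 0 0 0" --fingers 255 --grip_force 12

```text
clock: 7.35
tool_pos: [0.5252, -0.317, 0.1011]
eef_rot: [0.707, 0.707, 0.0, 0.0]
contact_force: [0.2, 0.0, 0.9]
opening: 0.462
```

```bash
python3 - <<'E'
from near import *
info(); c,E=wsnap("w5"); 
whites(c,E,.104)
E
```

```text
t 7.35 p [ 0.5252 -0.317   0.1011] yaw -0.06 tilt [0.0001 0.    ] F [0.2 0.  0.9] op 0.462 q [ 0.42  0.86  0.09  1.72 -0.13  0.57  0.59]
[ 219  216   76   72 2219] [256.4 251.4] [71.2 76.5] [ 0.5238 -0.3182  0.104 ]
```

View pics/w5.png

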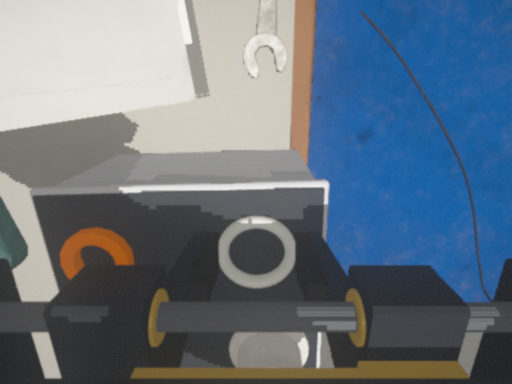

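Call:
carry_out --pt "0 0 -0.03 0 0 0" --pt "0 0 -0.08 0 0 0" --pt "0 0 -0.13 0 0 0" --pt "0 0 -0.15 0 0 0" --pt "0 0 -0.15 0 0 0"

```text
clock: 7.9
tool_pos: [0.5269, -0.3183, 0.2548]
eef_rot: [0.708, 0.707, 0.001, 0.004]
contact_force: [0.3, 0.1, -0.4]
opening: 0.467
```

```bash
python3 - <<'E'
from near import *
info()
c,E=wsnap("w6")
K=c["intrinsics"]; tc=c["tool_from_camera"]
T=np.eye(4);T[:3,:3]=Rd(8.11);T[:3,3]=[.5169,.1192,.2975]
E1=T@tc
for px in [(210,238),(118,238)]:
  print(px,[np.round(p2w(px,K,E1,z),3) for z in (0.03,.06,.155)])
t=r.snapshot("top"); s=r.snapshot("side")
cv2.imwrite("pics/top6.png",cv2.resize(t["img"][110:220,80:350],None,fx=2.9,fy=2.9,interpolation=cv2.INTER_CUBIC))
cv2.imwrite("pics/side6.png",cv2.resize(s["img"][110:260,130:400],None,fx=2.9,fy=2.9,interpolation=cv2.INTER_CUBIC))
Kt,Et=t["intrinsics"],t["extrinsics"]
for px in [(256,160),(330,150),(333,180),(263,205),(328,198)]:
  print("top",px,[np.round(p2w(px,Kt,Et,z),3)[:2] for z in (0.03,.06,.155)])
for px in [(97,157),(145,148),(148,165),(101,170)]:
  print("strip",px,[np.round(p2w(px,Kt,Et,z),3)[:2] for z in (0.03,.098)])
E
```

```text
t 7.9 p [ 0.5269 -0.3183  0.2548] yaw -0.07 tilt [ 0.0066 -0.0037] F [ 0.3  0.1 -0.4] op 0.467 q [ 0.39  0.66  0.14  1.6  -0.11  0.89  0.57]
(210, 238) [array([ 0.463, -0.029,  0.03 ]), array([ 0.466, -0.012,  0.06 ]), array([0.476, 0.041, 0.155])]
(118, 238) [array([ 0.322, -0.049,  0.03 ]), array([ 0.336, -0.031,  0.06 ]), array([0.377, 0.027, 0.155])]
top (256, 160) [array([ 0.467, -0.049]), array([ 0.463, -0.048]), array([ 0.45 , -0.046])]
top (330, 150) [array([ 0.492, -0.271]), array([ 0.487, -0.265]), array([ 0.472, -0.246])]
top (333, 180) [array([ 0.401, -0.277]), array([ 0.399, -0.271]), array([ 0.391, -0.251])]
top (263, 205) [array([ 0.332, -0.066]), array([ 0.332, -0.065]), array([ 0.329, -0.062])]
top (328, 198) [array([ 0.348, -0.26 ]), array([ 0.347, -0.254]), array([ 0.343, -0.235])]
strip (97, 157) [array([0.488, 0.425]), array([0.478, 0.398])]
strip (145, 148) [array([0.512, 0.282]), array([0.5  , 0.264])]
strip (148, 165) [array([0.461, 0.273]), array([0.451, 0.256])]
strip (101, 170) [array([0.449, 0.413]), array([0.441, 0.387])]
```

View pics/top6.png

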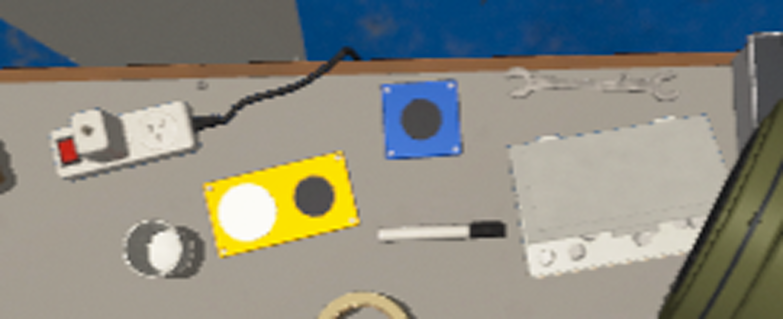

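View pics/side6.png

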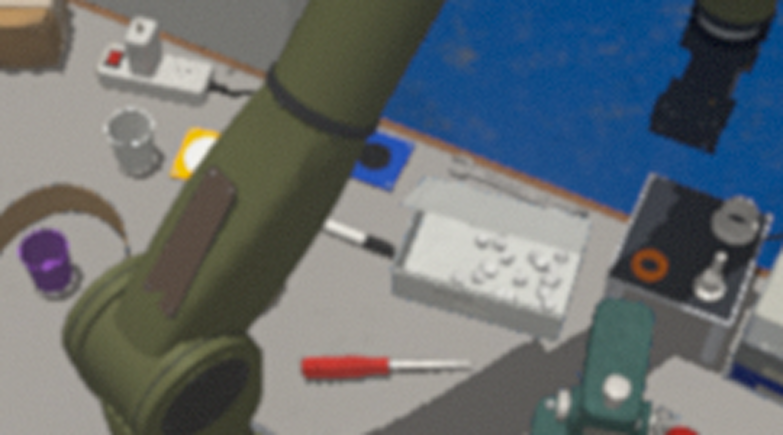

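View pics/w6.png

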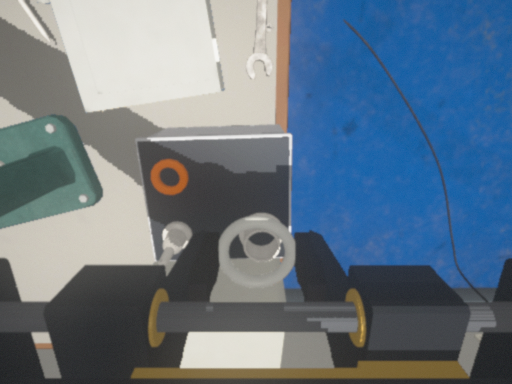

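```bash
python3 - <<'E'
from h import *
info()
print(delta((.5014,.0492,.25),0),delta((.5014,.0492,.12),0))
E
```

```text
t 8.05 p [ 0.5243 -0.3164  0.2498] yaw -0.05 tilt [-0.0022  0.0014] F [-0.7 -1.2  0.3] op 0.467 q [ 0.39  0.66  0.14  1.6  -0.11  0.89  0.57]
[0.3655, -0.0232, 0.0004, -0.13, -0.08, -0.05] [0.3653, -0.023, 0.1304, -0.13, -0.08, -0.05]
```

Call:
carry_out --pt "0.03 -0.002 0 0 0 0" --pt "0.365 -0.023 0 0 0 0" --pt "0.365 -0.023 0 0 0 0" --pt "0.365 -0.023 0 0 0 0" --pt "0.365 -0.023 0 0 0 0" --pt "0.365 -0.023 0 0 0 0" --pt "0.365 -0.023 0 0 0 0" --pt "0.365 -0.023 0 0 0 0" --pt "0.365 -0.023 0 0 0 0" --pt "0.365 -0.023 0.05 0 0 0" --pt "0.365 -0.023 0.1 0 0 0" --pt "0.365 -0.023 0.13 0 0 0"

```text
clock: 9.25
tool_pos: [0.4999, 0.0469, 0.1172]
eef_rot: [0.708, 0.707, -0.003, -0.002]
contact_force: [-0.1, -0.6, -0.8]
opening: 0.465
```

Call:
carry_out --pt "0 0 0 0 0 0" --pt "0 0 0 0 0 0" --pt "0 0 0 0 0 0" --pt "0 0 0 0 0 0"

```text
clock: 9.65
tool_pos: [0.5036, 0.048, 0.1226]
eef_rot: [0.708, 0.707, 0.001, 0.001]
contact_force: [0.2, 0.3, 0.6]
opening: 0.464
```

```bash
python3 - <<'E'
from near import *
from marks import marks
info(); c,E=wsnap("w7"); print(w2p((.5,.048,.006),c["intrinsics"],E))
im=c["img"]; np.set_printoptions(linewidth=200)
K=c["intrinsics"]
m=np.zeros((384,512),np.uint8); 
u,v=np.round(w2p((.5,.048,.006),K,E)).astype(int); print(im[v,u],im[v-40,u])
marks(c,E,[("blue",(u,v),"dark")]); info()
E
```

```text
t 9.65 p [0.5036 0.048  0.1226] yaw -0.07 tilt [0.0031 0.0004] F [0.2 0.3 0.6] op 0.464 q [-0.25  0.73  0.1   2.04 -0.19  0.38 -0.  ]
[253.86630259 182.14511934]
[71 56 53] [227 136  90]
blue [254.4 190.4] [23.6 45.6] [0.5005 0.0399 0.006 ]
t 9.7 p [0.5035 0.0481 0.1225] yaw -0.06 tilt [0.003  0.0005] F [ 0.2  0.5 -0.9] op 0.462 q [-0.25  0.73  0.1   2.04 -0.19  0.38 -0.  ]
```

View pics/w7.png

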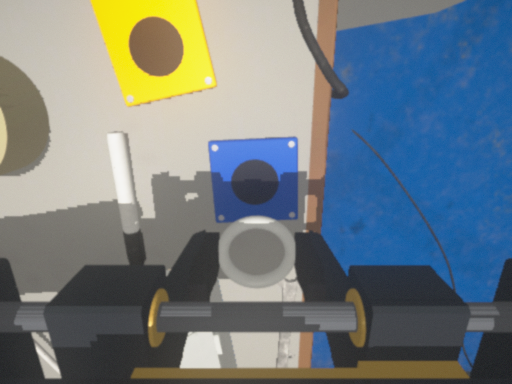

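```bash
cat >> near.py <<'E'
def satmark(c,E,ref,z=.006,smax=110,rad=40,hi=None):
    K=c["intrinsics"]; u,v=np.round(w2p(ref,K,E)).astype(int)
    hsv=cv2.cvtColor(c["img"],cv2.COLOR_BGR2HSV)
    m=hsv[...,1]<smax
    w=np.zeros_like(m); w[max(0,v-rad):v+rad,u-rad:u+rad]=1; m&=w
    n,lab,st,ce=cv2.connectedComponentsWithStats(m.astype(np.uint8)); l=lab[v,u]
    print("seed",u,v,hsv[v,u],"stat",st[l])
    e=fitm(lab==l); P=p2w(e[0],K,E,z); print(np.round(e[0],1),np.round(e[1],1),np.round(P,4)); return P
E
python3 - <<'E'
from near import *
info(); c,E=wsnap("w7b")
for s in (90,120,150): satmark(c,E,(.5,.05,.006),smax=s,rad=38)
info()
E
```

```text
t 9.7 p [0.5035 0.0481 0.1225] yaw -0.06 tilt [0.003  0.0005] F [ 0.2  0.5 -0.9] op 0.462 q [-0.25  0.73  0.1   2.04 -0.19  0.38 -0.  ]
seed 254 180 [114  58  70] stat [ 232  160   46   44 1582]
[254.5 181.8] [42.9 45.1] [0.5004 0.0484 0.006 ]
seed 254 180 [114  58  70] stat [ 231  160   48   45 1662]
[254.5 181.9] [44.  46.3] [0.5005 0.0484 0.006 ]
seed 254 180 [114  58  70] stat [ 216  159   66   59 2224]
[246.7 186.4] [47.6 69.6] [0.4932 0.044  0.006 ]
t 9.75 p [0.5034 0.0481 0.1224] yaw -0.06 tilt [0.0026 0.0005] F [-0.1  1.   0.5] op 0.46 q [-0.25  0.73  0.1   2.04 -0.19  0.38 -0.  ]
```

```bash
python3 - <<'E'
from h import *
print(delta((.5018,.0496,.012),0))
E
```

```text
[0.0014, -0.0018, 0.1104, 0.15, -0.03, -0.06]
```

Call:
carry_out --pt "0.001 -0.001 0.04 0 0 0" --pt "0.001 -0.001 0.075 0 0 0" --pt "0.001 -0.001 0.095 0 0 0" --pt "0.001 -0.001 0.106 0 0 0" --pt "0.001 -0.001 0.109 0 0 0" --pt "0.001 -0.001 0.109 0 0 0" --pt "0.001 -0.001 0.109 0 0 0" --pt "0.001 -0.001 0.109 0 0 0"

```text
clock: 10.55
tool_pos: [0.5022, 0.0491, 0.0131]
eef_rot: [0.707, 0.707, 0.001, 0.001]
contact_force: [0.5, 0.5, 0.5]
opening: 0.466
```

```bash
python3 - <<'E'
from near import *
info(); c,E=wsnap("w8"); whites(c,E,.015,thr=90,sat=90);info()
print(delta((.5018,.0496,.0082),0))
E
```

```text
t 10.55 p [0.5022 0.0491 0.0131] yaw -0.05 tilt [0.0018 0.0003] F [0.5 0.5 0.5] op 0.466 q [-0.21  0.94  0.04  2.07 -0.21  0.14  0.02]
[ 218  216   78   73 2569] [256.4 251.7] [73.  78.1] [0.5008 0.0471 0.015 ]
[211 297  93   5 246] [278.6 298.8] [  3.2 109. ] [0.5136 0.016  0.015 ]
[278 310  79   3 212] [312.1 311. ] [  2.2 102.8] [0.5336 0.0073 0.015 ]
t 10.6 p [0.5021 0.0492 0.013 ] yaw -0.05 tilt [0.0016 0.0003] F [ 0.3  0.2 -0.5] op 0.462 q [-0.21  0.94  0.04  2.07 -0.21  0.14  0.02]
[0.0004, -0.0003, 0.0048, 0.09, -0.01, -0.05]
```

View pics/w8.png

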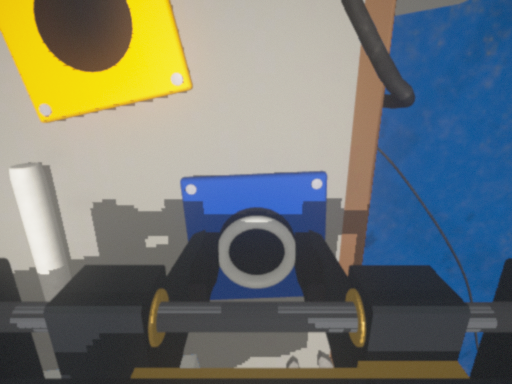

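Call:
carry_out --pt "0 0 0.003 0 0 0" --pt "0 0 0.005 0 0 0" --pt "0 0 0.005 0 0 0" --pt "0 0 0.005 0 0 0"

```text
clock: 11.0
tool_pos: [0.5016, 0.0491, 0.007]
eef_rot: [0.707, 0.707, 0.0, -0.0]
contact_force: [0.4, -0.1, 0.1]
opening: 0.462
```

Call:
carry_out --pt "0 0 0 0 0 0" --pt "0 0 0 0 0 0" --pt "0 0 0 0 0 0" --pt "0 0 0 0 0 0" --pt "0 0 0 0 0 0" --fingers 70

```text
clock: 11.5
tool_pos: [0.5015, 0.0491, 0.0071]
eef_rot: [0.707, 0.707, 0.0, -0.0]
contact_force: [0.4, 0.3, 1.1]
opening: 0.728
```

Call:
carry_out --pt "0 0 -0.01 0 0 0" --pt "0 0 -0.04 0 0 0" --pt "0 0 -0.08 0 0 0" --pt "0 0 -0.11 0 0 0" --pt "0 0 -0.11 0 0 0" --pt "0 0 -0.11 0 0 0" --pt "0 0 -0.11 0 0 0"

```text
clock: 12.2
tool_pos: [0.5008, 0.0491, 0.1165]
eef_rot: [0.707, 0.707, -0.001, -0.001]
contact_force: [0.0, -0.2, -0.6]
opening: 0.729
```

```bash
python3 - <<'E'
from near import *
info(); c,E=wsnap("w9"); whites(c,E,.010,thr=90,sat=90);info()
satmark(c,E,(.5,.0484,.006),smax=120,rad=38)
print(delta((.5,.0484,.25),0)); print(delta((.535,-.389,.25),0))
E
```

```text
t 12.2 p [0.5008 0.0491 0.1165] yaw -0.04 tilt [-0.0015 -0.    ] F [ 0.  -0.2 -0.6] op 0.729 q [-0.25  0.74  0.1   2.04 -0.19  0.37  0.  ]
[ 233  163   50   49 1132] [257.6 186.9] [47.8 49. ] [0.5001 0.0479 0.01  ]
t 12.25 p [0.5007 0.0491 0.1162] yaw -0.04 tilt [-0.0021 -0.0001] F [ 0.4 -0.8 -1. ] op 0.724 q [-0.25  0.74  0.1   2.04 -0.19  0.37  0.  ]
seed 258 185 [120  50  71] stat [ 232  162   52   50 1966]
[257.6 186.9] [48.5 49.8] [0.5001 0.0465 0.006 ]
[-0.0007, -0.001, -0.1338, -0.12, 0.0, -0.04]
[-0.4381, 0.0344, -0.1338, -0.12, 0.0, -0.04]
```

View pics/w9.png

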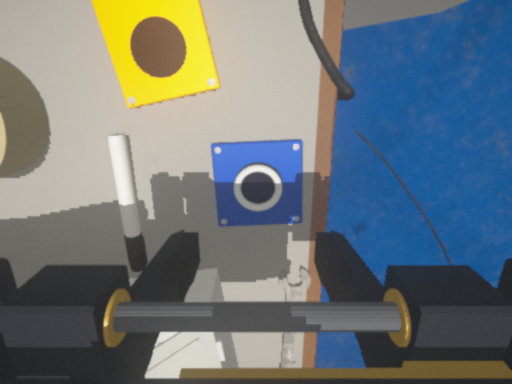

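The ring is at (257.6,186.9), centred on the mark to within about 1 mm. Next is the ferrule.

Call:
carry_out --pt "0 0 -0.05 0 0 0" --pt "0 0 -0.1 0 0 0" --pt "0 0 -0.134 0 0 0" --pt "-0.438 0.034 -0.134 0 0 0" --pt "-0.438 0.034 -0.134 0 0 0" --pt "-0.438 0.034 -0.134 0 0 0" --pt "-0.438 0.034 -0.134 0 0 0" --pt "-0.438 0.034 -0.134 0 0 0" --pt "-0.438 0.034 -0.134 0 0 0" --pt "-0.438 0.034 -0.134 0 0 0" --pt "-0.438 0.034 -0.134 0 0 0" --pt "-0.438 0.034 -0.134 0 0 0" --fingers 40

```text
clock: 13.45
tool_pos: [0.5336, -0.3923, 0.2492]
eef_rot: [0.708, 0.706, -0.001, -0.001]
contact_force: [0.8, -1.3, -0.3]
opening: 0.841
```

Call:
carry_out --pt "0 0 0 0 0 0" --pt "0 0 0.02 0 0 0" --pt "0 0 0.04 0 0 0" --pt "0 0 0.04 0 0 0" --pt "0 0 0.04 0 0 0" --pt "0 0 0.04 0 0 0"

```text
clock: 14.05
tool_pos: [0.5356, -0.389, 0.2117]
eef_rot: [0.707, 0.707, 0.0, 0.0]
contact_force: [0.5, 0.2, -0.6]
opening: 0.844
```

```bash
python3 - <<'E'
from near import *
info(); c,E=wsnap("w10"); whites(c,E,.115,thr=100,sat=60);info()
cv2.imwrite("pics/w10c.png",cv2.resize(c["img"][130:250,180:340],None,fx=5,fy=5,interpolation=cv2.INTER_CUBIC))
for l in ["ferrule_mid","nozzle_mid","orange_ring_mid"]:
    print(l,[(np.round(d["xyz"],4).tolist(),round(d["p"],2)) for d in r.spot_point(c,l)][:2])
E
```

```text
t 14.05 p [ 0.5356 -0.389   0.2117] yaw -0.03 tilt [ 0.0009 -0.0005] F [ 0.5  0.2 -0.6] op 0.844 q [ 0.49  0.77  0.13  1.48 -0.12  0.89  0.66]
t 14.1 p [ 0.5356 -0.3891  0.212 ] yaw -0.04 tilt [ 0.0013 -0.0008] F [-0.  -0.3  0.5] op 0.845 q [ 0.49  0.77  0.13  1.48 -0.12  0.89  0.66]
ferrule_mid [([0.5367, -0.3923, 0.1153], 0.78)]
nozzle_mid [([0.4406, -0.389, 0.1355], 0.83)]
orange_ring_mid [([0.4401, -0.3199, 0.1065], 0.8)]
```

View pics/w10.png

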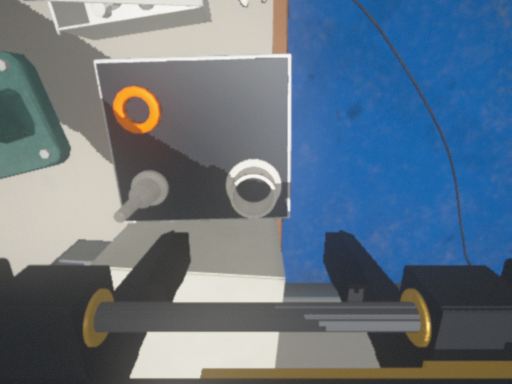

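View pics/w10c.png

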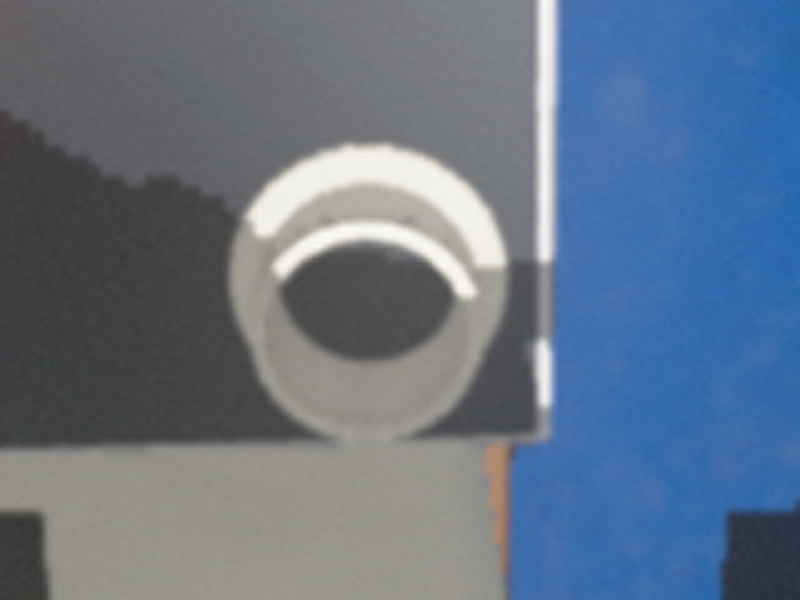

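```bash
python3 - <<'E'
from near import *
c,E=wsnap("w10d"); info(); K=c["intrinsics"]
print(p2w((254,196.2),K,E,.13),p2w((253.8,185),K,E,.103))
print(delta((.536,-.389,.112),0))
from math import *
for X,Z,rad in [((.5349,-.3905),.13,.019),((.5349,-.3905),.103,.025)]:
    P=np.array([w2p((X[0]+rad*cos(a),X[1]+rad*sin(a),Z),K,E) for a in np.linspace(0,2*pi,60)])
    print(Z,P.min(0),P.max(0))
E
```

```text
t 14.3 p [ 0.5354 -0.3891  0.2117] yaw -0.05 tilt [ 0.0009 -0.0006] F [ 0.2  0.8 -1.4] op 0.845 q [ 0.49  0.77  0.13  1.48 -0.12  0.89  0.66]
[ 0.53201066 -0.39009529  0.13      ] [ 0.53160887 -0.3894804   0.103     ]
[0.0002, 0.0006, 0.0997, 0.05, 0.03, -0.05]
0.13 [234.1422446  174.16353392] [280.98879692 218.05534378]
0.103 [229.58903838 158.83136423] [285.35762822 211.72829072]
```

The ferrule's rim is at (254,196), so its axis is near (0.533, -0.390). I'll descend and grip.

Call:
carry_out --pt "-0.001 -0.002 0.04 0 0 0" --pt "-0.001 -0.002 0.075 0 0 0" --pt "-0.001 -0.002 0.093 0 0 0" --pt "-0.001 -0.002 0.099 0 0 0" --pt "-0.001 -0.002 0.099 0 0 0" --pt "-0.001 -0.002 0.099 0 0 0" --pt "-0.001 -0.002 0.099 0 0 0"

```text
clock: 15.0
tool_pos: [0.534, -0.3907, 0.1136]
eef_rot: [0.707, 0.707, 0.0, 0.001]
contact_force: [0.4, -1.0, 0.8]
opening: 0.847
```

Call:
carry_out --pt "0 0 0 0 0 0" --pt "0 0 0 0 0 0" --pt "0 0 0 0 0 0" --pt "0 0 0 0 0 0" --pt "0 0 0 0 0 0" --pt "0 0 0 0 0 0" --pt "0 0 0 0 0 0" --pt "0 0 0 0 0 0" --fingers 255 --grip_force 15

```text
clock: 15.8
tool_pos: [0.5331, -0.39, 0.1121]
eef_rot: [0.707, 0.707, 0.0, -0.0]
contact_force: [0.5, 0.1, 0.7]
opening: 0.493
```

```bash
python3 - <<'E'
from near import *
info(); c,E=wsnap("w11");info()
E
```

```text
t 15.8 p [ 0.5331 -0.39    0.1121] yaw -0.06 tilt [0.     0.0001] F [0.5 0.1 0.7] op 0.493 q [ 0.5   0.89  0.11  1.56 -0.13  0.7   0.68]
t 15.85 p [ 0.5331 -0.39    0.1121] yaw -0.06 tilt [0.     0.0001] F [0.  0.4 1.7] op 0.494 q [ 0.5   0.89  0.11  1.56 -0.13  0.7   0.68]
```

View pics/w11.png

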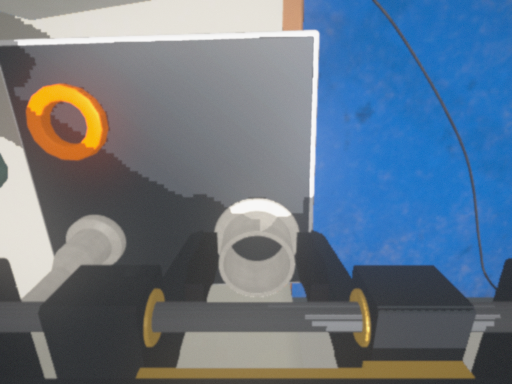

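Call:
carry_out --pt "0 0 -0.01 0 0 0" --pt "0 0 -0.03 0 0 0" --pt "0 0 -0.07 0 0 0" --pt "0 0 -0.12 0 0 0" --pt "0 0 -0.138 0 0 0" --pt "0 0 -0.138 0 0 0" --pt "0 0 -0.138 0 0 0"

```text
clock: 16.55
tool_pos: [0.5326, -0.3894, 0.2494]
eef_rot: [0.707, 0.707, 0.0, -0.001]
contact_force: [-0.1, 0.7, -2.3]
opening: 0.493
```

```bash
python3 - <<'E'
from near import *
info(); c,E=wsnap("w12");info()
K=c["intrinsics"];tc=c["tool_from_camera"]
im=cv2.resize(c["img"][190:305,195:320],None,fx=5,fy=5,interpolation=cv2.INTER_CUBIC)
a=np.linspace(0,2*np.pi,200)
for off,col in [((0,0),(0,255,0)),((-.0012,-.0014),(0,0,255))]:
    for rad,z in [(.019,-.018),(.025,.011)]:
        P=np.array([w2p((off[0]+rad*np.cos(t),off[1]+rad*np.sin(t),z),K,tc) for t in a])
        cv2.polylines(im,[np.int32((P-[195,190]+.5)*5)],True,col,1)
cv2.imwrite("pics/w12c.png",im)
print(delta((.5015,.0491,.25),0),delta((.5015,.0491,.15),0))
E
```

```text
t 16.55 p [ 0.5326 -0.3894  0.2494] yaw -0.05 tilt [-0.001  0.001] F [-0.1  0.7 -2.3] op 0.493 q [ 0.49  0.73  0.14  1.45 -0.12  0.97  0.66]
t 16.6 p [ 0.5321 -0.389   0.2484] yaw -0.04 tilt [-0.0028  0.0022] F [-0.1  0.5 -2.1] op 0.492 q [ 0.49  0.73  0.14  1.45 -0.12  0.97  0.66]
[0.4381, -0.031, -0.0006, -0.16, -0.13, -0.05] [0.4379, -0.0307, 0.0994, -0.16, -0.13, -0.05]
```

View pics/w12c.png

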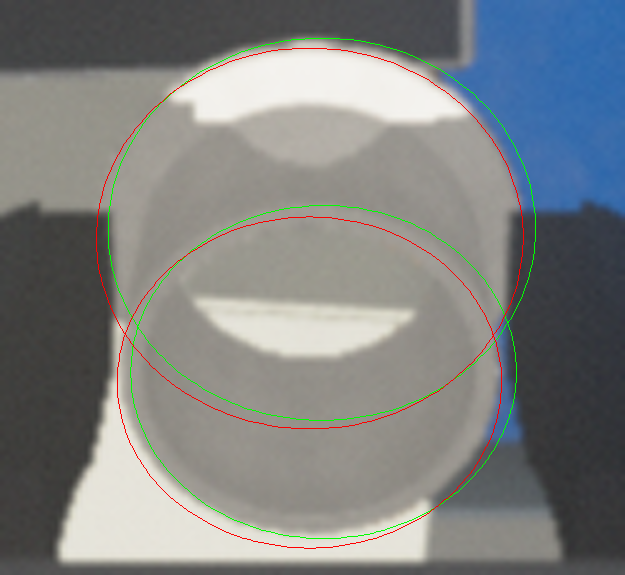

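Call:
carry_out --pt "0.03 -0.002 0 0 0 0" --pt "0.436 -0.031 0 0 0 0" --pt "0.436 -0.031 0 0 0 0" --pt "0.436 -0.031 0 0 0 0" --pt "0.436 -0.031 0 0 0 0" --pt "0.436 -0.031 0 0 0 0" --pt "0.436 -0.031 0 0 0 0" --pt "0.436 -0.031 0 0 0 0" --pt "0.436 -0.031 0 0 0 0" --pt "0.436 -0.031 0 0 0 0" --pt "0.436 -0.031 0 0 0 0" --pt "0.436 -0.031 0.04 0 0 0"

```text
clock: 17.8
tool_pos: [0.5058, 0.0449, 0.2122]
eef_rot: [0.708, 0.706, 0.003, 0.003]
contact_force: [1.1, -0.7, -2.7]
opening: 0.493
```

Call:
carry_out --pt "0 0 0.04 0 0 0" --pt "0 0 0.08 0 0 0" --pt "0 0 0.08 0 0 0" --pt "0 0 0.08 0 0 0" --pt "0 0 0.08 0 0 0" --pt "0 0 0.08 0 0 0"

```text
clock: 18.4
tool_pos: [0.5038, 0.0457, 0.1319]
eef_rot: [0.708, 0.707, 0.001, 0.001]
contact_force: [-0.1, -0.0, -1.0]
opening: 0.494
```

```bash
python3 - <<'E'
from near import *
info(); c,E=wsnap("w13");info()
print(delta((.5015,.0477,.03),0))
E
```

```text
t 18.4 p [0.5038 0.0457 0.1319] yaw -0.09 tilt [0.0036 0.0003] F [-0.1 -0.  -1. ] op 0.494 q [-0.25  0.71  0.12  2.03 -0.2   0.4   0.02]
t 18.45 p [0.5036 0.0459 0.1318] yaw -0.07 tilt [0.0034 0.0005] F [-0.1 -0.2 -2.3] op 0.491 q [-0.25  0.71  0.12  2.03 -0.2   0.4   0.02]
[0.0017, -0.0025, 0.1018, 0.19, -0.03, -0.07]
```

View pics/w13.png

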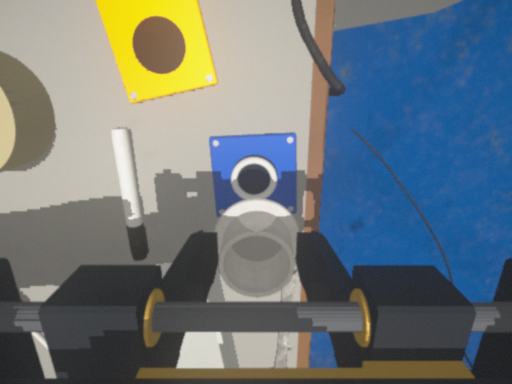

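Call:
carry_out --pt "0.001 -0.001 0.04 0 0 0" --pt "0.001 -0.001 0.07 0 0 0" --pt "0.001 -0.001 0.09 0 0 0" --pt "0.001 -0.001 0.098 0 0 0" --pt "0.001 -0.001 0.1 0 0 0" --pt "0.001 -0.001 0.1 0 0 0" --pt "0.001 -0.001 0.1 0 0 0" --pt "0.001 -0.001 0.1 0 0 0" --pt "0.001 -0.001 0.1 0 0 0"

```text
clock: 19.35
tool_pos: [0.5019, 0.0471, 0.0307]
eef_rot: [0.707, 0.707, 0.001, 0.0]
contact_force: [-0.6, -0.0, -1.6]
opening: 0.494
```

```bash
python3 - <<'E'
from near import *
info(); c,E=wsnap("w14");info()
print(delta((.5015,.0477,.0268),0))
cv2.imwrite("pics/w14c.png",cv2.resize(c["img"][150:310,170:350],None,fx=4,fy=3.7,interpolation=cv2.INTER_CUBIC))
E
```

```text
t 19.35 p [0.5019 0.0471 0.0307] yaw -0.05 tilt [0.0012 0.0002] F [-0.6 -0.  -1.6] op 0.494 q [-0.21  0.9   0.05  2.07 -0.22  0.17  0.04]
t 19.4 p [0.5018 0.0471 0.0306] yaw -0.05 tilt [0.0009 0.0002] F [-0.5  0.5 -1.2] op 0.493 q [-0.21  0.9   0.05  2.07 -0.22  0.17  0.04]
[0.0006, -0.0003, 0.0038, 0.05, -0.01, -0.05]
```

View pics/w14c.png

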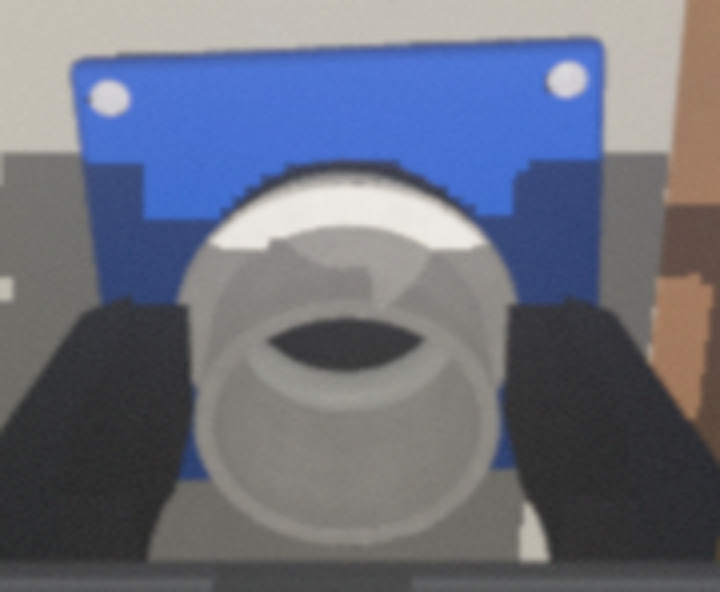

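Lower 4 mm, release, and retreat.

Call:
carry_out --pt "0.0005 0 0.002 0 0 0" --pt "0.0005 0 0.004 0 0 0" --pt "0.0005 0 0.004 0 0 0" --pt "0.0005 0 0.004 0 0 0"

```text
clock: 19.8
tool_pos: [0.5016, 0.0477, 0.0263]
eef_rot: [0.707, 0.707, 0.0, 0.0]
contact_force: [0.4, -0.9, 5.5]
opening: 0.495
```

Call:
carry_out --pt "0 0 0 0 0 0" --pt "0 0 0 0 0 0" --pt "0 0 0 0 0 0" --pt "0 0 0 0 0 0" --pt "0 0 0 0 0 0" --pt "0 0 0 0 0 0" --fingers 40

```text
clock: 20.4
tool_pos: [0.5015, 0.0475, 0.026]
eef_rot: [0.707, 0.707, -0.0, -0.0]
contact_force: [0.3, -0.5, -0.4]
opening: 0.84
```

Call:
carry_out --pt "0 0 -0.02 0 0 0" --pt "0 0 -0.06 0 0 0" --pt "0 0 -0.1 0 0 0" --pt "0 0 -0.12 0 0 0" --pt "0 0 -0.12 0 0 0" --pt "0 0 -0.12 0 0 0" --pt "0 0 -0.12 0 0 0" --pt "0 0 -0.12 0 0 0"

```text
clock: 21.2
tool_pos: [0.5007, 0.0475, 0.1449]
eef_rot: [0.707, 0.707, -0.001, -0.001]
contact_force: [-0.6, -0.7, -0.7]
opening: 0.842
```

```bash
cat >> near.py <<'E'
def overlay(c,E,circs,box,f,name):
    x0,y0,x1,y1=box; K=c["intrinsics"]
    im=cv2.resize(c["img"][y0:y1,x0:x1],None,fx=f,fy=f,interpolation=cv2.INTER_CUBIC)
    a=np.linspace(0,2*np.pi,200)
    for (cx,cy,z,rad,col) in circs:
        P=np.array([w2p((cx+rad*np.cos(t),cy+rad*np.sin(t),z),K,E) for t in a])
        cv2.polylines(im,[np.int32((P-[x0,y0]+.5)*f)],True,col,1)
    cv2.imwrite(f"pics/{name}.png",im)
E
python3 - <<'E'
from near import *
info(); c,E=wsnap("w15");info()
x,y=.5001,.0479
overlay(c,E,[(x,y,.044,.019,(0,255,0)),(x,y,.014,.0215,(0,0,255)),(x,y,.016,.025,(255,255,0))],(190,130,330,250),5,"w15c")
print(delta((.50,.048,.25),0)); print(delta((.4365,-.323,.25),0))
E
```

```text
t 21.2 p [0.5007 0.0475 0.1449] yaw -0.05 tilt [-0.0025 -0.0003] F [-0.6 -0.7 -0.7] op 0.842 q [-0.27  0.69  0.13  2.03 -0.2   0.44  0.01]
t 21.25 p [0.5008 0.0475 0.145 ] yaw -0.06 tilt [-0.0022 -0.0003] F [ 0.2 -0.1  0.1] op 0.84 q [-0.27  0.69  0.13  2.03 -0.2   0.44  0.01]
[0.0005, -0.001, -0.105, -0.13, 0.02, -0.06]
[-0.3705, -0.0642, -0.1048, -0.13, 0.02, -0.06]
```

View pics/w15c.png

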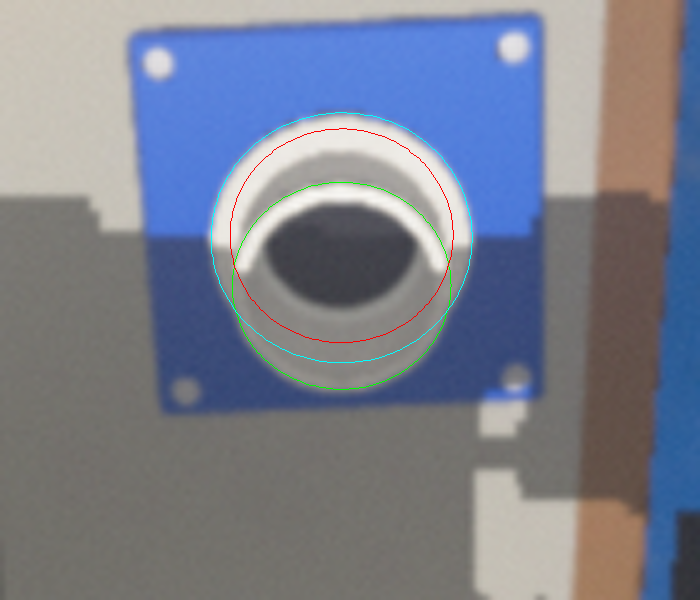

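The ferrule overlays match: it is centred on the ring. Now the orange ring.

Call:
carry_out --pt "0 0 -0.05 0 0 0" --pt "0 0 -0.1 0 0 0" --pt "-0.04 -0.006 -0.105 0 0 0" --pt "-0.37 -0.064 -0.105 0 0 0" --pt "-0.37 -0.064 -0.105 0 0 0" --pt "-0.37 -0.064 -0.105 0 0 0" --pt "-0.37 -0.064 -0.105 0 0 0" --pt "-0.37 -0.064 -0.105 0 0 0" --pt "-0.37 -0.064 -0.105 0 0 0" --pt "-0.37 -0.064 -0.105 0 0 0" --pt "-0.37 -0.064 -0.105 0 0 0" --pt "-0.37 -0.064 -0.075 0 0 0" --fingers 75

```text
clock: 22.45
tool_pos: [0.4386, -0.325, 0.2227]
eef_rot: [0.709, 0.706, 0.001, 0.003]
contact_force: [1.2, 0.0, -0.7]
opening: 0.706
```

Call:
carry_out --pt "0 0 0.02 0 0 0" --pt "0 0 0.02 0 0 0" --pt "0 0 0.02 0 0 0" --pt "0 0 0.02 0 0 0" --pt "0 0 0.02 0 0 0"

```text
clock: 22.95
tool_pos: [0.4378, -0.3226, 0.202]
eef_rot: [0.707, 0.707, 0.0, 0.001]
contact_force: [-0.5, 0.8, -0.3]
opening: 0.707
```

```bash
cat >> near.py <<'E'
def orange(c,E,z):
    hsv=cv2.cvtColor(c["img"],cv2.COLOR_BGR2HSV)
    m=(hsv[...,1]>140)&(hsv[...,0]<22)&(hsv[...,2]>70)
    m[:,:150]=0;m[:,370:]=0
    n,lab,st,ce=cv2.connectedComponentsWithStats(m.astype(np.uint8)); i=1+np.argmax(st[1:,4])
    e=fitm(lab==i); P=p2w(e[0],c["intrinsics"],E,z); print(st[i],np.round(e[0],1),np.round(e[1],1),np.round(P,4)); return P
E
python3 - <<'E'
from near import *
info(); c,E=wsnap("w16");P=orange(c,E,.104);info()
print(delta((P[0]+.0014,P[1]+.001,.112),0))
E
```

```text
t 22.95 p [ 0.4378 -0.3226  0.202 ] yaw -0.04 tilt [ 0.0017 -0.001 ] F [-0.5  0.8 -0.3] op 0.707 q [ 0.47  0.64  0.14  1.86 -0.13  0.65  0.68]
[ 234  169   44   42 1038] [256.  189.7] [41.3 42.9] [ 0.436  -0.3236  0.104 ]
t 23.0 p [ 0.4377 -0.3226  0.2019] yaw -0.04 tilt [ 0.0015 -0.0009] F [ 0.1 -1.4  0. ] op 0.701 q [ 0.47  0.64  0.14  1.86 -0.13  0.65  0.68]
[0.0, -0.0004, 0.0899, 0.09, 0.05, -0.04]
```

View pics/w16.png

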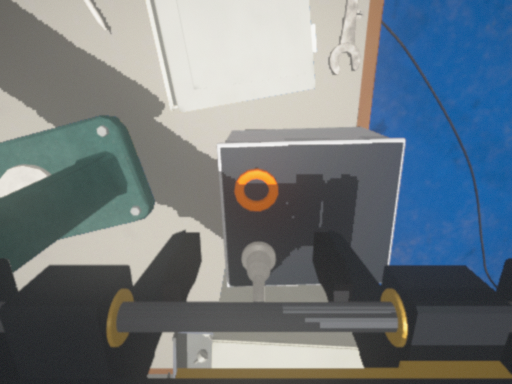

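Call:
carry_out --pt "0 0 0.04 0 0 0" --pt "0 0 0.075 0 0 0" --pt "0 0 0.092 0 0 0" --pt "0 0 0.1 0 0 0" --pt "0 0 0.1 0 0 0" --pt "0 0 0.1 0 0 0" --pt "0 0 0.1 0 0 0"

```text
clock: 23.7
tool_pos: [0.4378, -0.3228, 0.1018]
eef_rot: [0.707, 0.707, 0.0, 0.001]
contact_force: [0.2, -0.3, 0.1]
opening: 0.707
```

Call:
carry_out --pt "0 0 0 0 0 0" --pt "0 0 0 0 0 0" --pt "0 0 0 0 0 0" --pt "0 0 0 0 0 0" --pt "0 0 0 0 0 0" --pt "0 0 0 0 0 0" --pt "0 0 0 0 0 0" --pt "0 0 0 0 0 0" --fingers 255 --grip_force 12

```text
clock: 24.5
tool_pos: [0.4372, -0.3224, 0.1011]
eef_rot: [0.707, 0.707, 0.0, 0.0]
contact_force: [-0.5, 0.5, 1.7]
opening: 0.427
```

```bash
python3 - <<'E'
from near import *
info(); c,E=wsnap("w17");P=orange(c,E,.104);s,p,_=pose(); print(P-p)
E
```

```text
t 24.5 p [ 0.4372 -0.3224  0.1011] yaw -0.06 tilt [ 0.0001 -0.    ] F [-0.5  0.5  1.7] op 0.427 q [ 0.5   0.8   0.09  1.93 -0.16  0.42  0.71]
[ 221  218   71   66 2780] [256.5 250.7] [64.9 69.6] [ 0.4358 -0.3232  0.104 ]
[-0.00138905 -0.00076723  0.00285271]
```

View pics/w17.png

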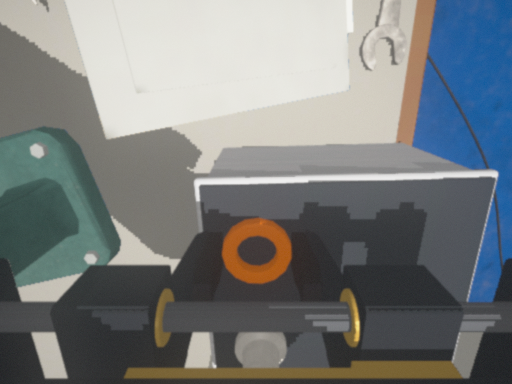

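Call:
carry_out --pt "0 0 -0.03 0 0 0" --pt "0 0 -0.08 0 0 0" --pt "0 0 -0.13 0 0 0" --pt "0 0 -0.15 0 0 0" --pt "0.04 -0.001 -0.15 0 0 0" --pt "0.485 -0.013 -0.15 0 0 0" --pt "0.485 -0.013 -0.15 0 0 0" --pt "0.485 -0.013 -0.15 0 0 0" --pt "0.485 -0.013 -0.15 0 0 0" --pt "0.485 -0.013 -0.15 0 0 0" --pt "0.485 -0.013 -0.15 0 0 0" --pt "0.485 -0.013 -0.15 0 0 0"

```text
clock: 25.75
tool_pos: [0.4266, 0.0694, 0.2511]
eef_rot: [0.708, 0.707, -0.0, -0.0]
contact_force: [1.3, 0.2, -0.4]
opening: 0.425
```

Call:
carry_out --pt "0.1 0 0 0 0 0" --pt "0.1 0 0 0 0 0" --pt "0.1 0 0 0 0 0" --pt "0.1 0 0.03 0 0 0" --pt "0.1 0 0.06 0 0 0" --pt "0.1 0 0.06 0 0 0" --pt "0.1 0 0.06 0 0 0"

```text
clock: 26.45
tool_pos: [0.427, 0.1668, 0.1912]
eef_rot: [0.708, 0.706, -0.001, -0.0]
contact_force: [-0.3, -0.4, -0.6]
opening: 0.422
```

```bash
python3 - <<'E'
from near import *
info(); c,E=wsnap("w18"); info()
E
```

```text
t 26.45 p [0.427  0.1668 0.1912] yaw -0.1 tilt [-0.0012 -0.0007] F [-0.3 -0.4 -0.6] op 0.422 q [-0.59  0.57  0.18  2.11 -0.21  0.48 -0.25]
t 26.5 p [0.4277 0.1671 0.1918] yaw -0.1 tilt [0.0007 0.0002] F [ 0.2 -0.  -0.3] op 0.425 q [-0.59  0.57  0.18  2.11 -0.21  0.48 -0.25]
```

View pics/w18.png

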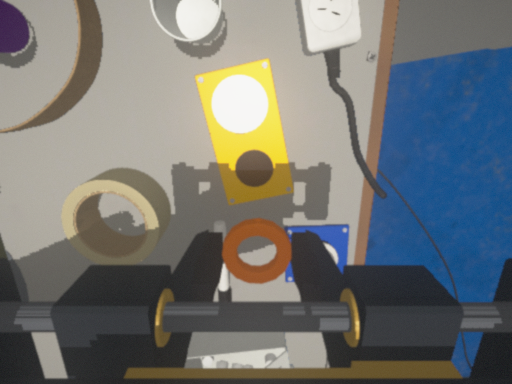

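```bash
cat >> near.py <<'E'
def ymarks(c,E,boxes):
    # boxes: name->(x0,y0,x1,y1); non-yellow inside yellow
    hsv=cv2.cvtColor(c["img"],cv2.COLOR_BGR2HSV).astype(int); im=c["img"].astype(int)
    out={}
    for n,(x0,y0,x1,y1) in boxes.items():
        yel=(hsv[...,1]>150)&(hsv[...,0]>20)&(hsv[...,0]<36)&((im[...,2]-im[...,0])>70)
        m=~yel; w=np.zeros_like(m); w[y0:y1,x0:x1]=1; m&=w
        k,lab,st,ce=cv2.connectedComponentsWithStats(m.astype(np.uint8)); l=lab[(y0+y1)//2,(x0+x1)//2]
        e=fitm(lab==l); P=p2w(e[0],c["intrinsics"],E,.006); print(n,st[l],np.round(e[0],1),np.round(e[1],1),np.round(P,4)); out[n]=P
    return out
E
python3 - <<'E'
from near import *
info(); c,E=wsnap("w18b"); im=c["img"]
print(im[168,254],im[178,250],im[130,240],im[188,265])
o=ymarks(c,E,{"dark":(232,146,276,190),"white":(208,70,272,136)}); info()
d=o["white"]-o["dark"]; print(np.linalg.norm(d), np.degrees(np.arctan2(d[1],d[0])))
P=o["dark"]; print(delta((P[0]+.0014,P[1]+.0008,.10),0))
E
```

```text
t 26.5 p [0.4277 0.1671 0.1918] yaw -0.1 tilt [0.0007 0.0002] F [ 0.2 -0.  -0.3] op 0.425 q [-0.59  0.57  0.18  2.11 -0.21  0.48 -0.25]
[ 73  89 107] [55 71 90] [244 246 246] [ 34 121 155]
dark [ 234  150   39   37 1119] [252.9 168.2] [36.3 37.4] [0.422  0.1617 0.006 ]
white [ 210   74   59   61 2859] [238.8 103.8] [58.4 60.4] [0.4074 0.2328 0.006 ]
t 26.55 p [0.428  0.1674 0.1922] yaw -0.1 tilt [0.0019 0.0008] F [-0.6  0.1  0.5] op 0.424 q [-0.59  0.57  0.18  2.11 -0.21  0.48 -0.25]
0.07260894478030953 101.5727824401118
[-0.005, -0.0048, 0.0922, 0.11, -0.05, -0.1]
```

Call:
carry_out --pt "-0.005 -0.004 0.04 0 0 0" --pt "-0.005 -0.004 0.08 0 0 0" --pt "-0.005 -0.004 0.092 0 0 0" --pt "-0.005 -0.004 0.092 0 0 0" --pt "-0.005 -0.004 0.092 0 0 0" --pt "-0.005 -0.004 0.092 0 0 0" --pt "-0.005 -0.004 0.092 0 0 0"

```text
clock: 27.25
tool_pos: [0.424, 0.1629, 0.1003]
eef_rot: [0.707, 0.707, 0.001, 0.0]
contact_force: [-0.2, -0.4, -0.5]
opening: 0.426
```

```bash
python3 - <<'E'
from near import *
info(); c,E=wsnap("w19"); im=c["img"]
u,v=np.int32(w2p((.422,.1617,.006),c["intrinsics"],E)); print(u,v)
o=ymarks(c,E,{"dark":(u-32,v-32,u+32,v+32)}); info()
print(delta((.4234,.1625,.012),0))
E
```

```text
t 27.25 p [0.424  0.1629 0.1003] yaw -0.05 tilt [0.0024 0.0011] F [-0.2 -0.4 -0.5] op 0.426 q [-0.52  0.74  0.08  2.2  -0.26  0.21 -0.21]
255 191
dark [ 230  167   52   49 1951] [255.7 191.1] [47.3 50.8] [0.4221 0.1621 0.006 ]
t 27.3 p [0.4239 0.1628 0.1001] yaw -0.05 tilt [0.0021 0.0009] F [-0.2 -0.6 -0.9] op 0.425 q [-0.52  0.74  0.08  2.2  -0.26  0.21 -0.21]
[-0.0004, -0.0006, 0.0881, 0.12, -0.05, -0.05]
```

View pics/w19.png

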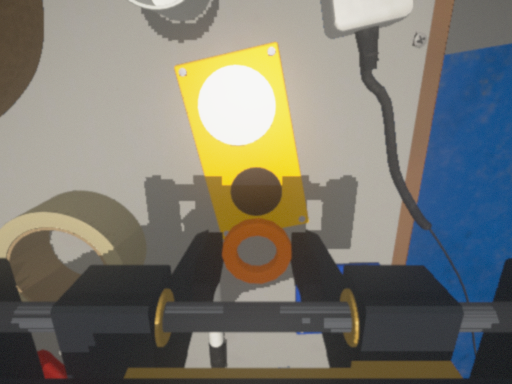

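Call:
carry_out --pt "0 0 0.03 0 0 0" --pt "0 0 0.05 0 0 0" --pt "0 0 0.065 0 0 0" --pt "0 0 0.075 0 0 0" --pt "0 0 0.075 0 0 0" --pt "0 0 0.075 0 0 0"

```text
clock: 27.9
tool_pos: [0.4251, 0.1633, 0.0254]
eef_rot: [0.707, 0.707, -0.001, -0.0]
contact_force: [-0.5, 0.5, -0.4]
opening: 0.426
```

```bash
python3 - <<'E'
from near import *
info(); print(delta((.4235,.1628,.0078),0))
E
```

```text
t 27.9 p [0.4251 0.1633 0.0254] yaw -0.04 tilt [-0.002  -0.0006] F [-0.5  0.5 -0.4] op 0.426 q [-0.49  0.9   0.04  2.21 -0.7   0.04  0.23]
[-0.0005, -0.0015, 0.0176, -0.11, 0.03, -0.04]
```

Call:
carry_out --pt "-0.0005 -0.001 0.005 0 0 0" --pt "-0.0005 -0.001 0.01 0 0 0" --pt "-0.0005 -0.001 0.014 0 0 0" --pt "-0.0005 -0.001 0.014 0 0 0" --pt "-0.0005 -0.001 0.014 0 0 0"

```text
clock: 28.4
tool_pos: [0.4266, 0.1638, 0.0138]
eef_rot: [0.708, 0.706, -0.004, -0.002]
contact_force: [-0.3, 0.1, -0.9]
opening: 0.427
```

```bash
python3 - <<'E'
from near import *
info(); print(delta((.4235,.1628,.0078),0)); print(r.get_state()["q"]); c,E=wsnap("w20"); info()
E
```

```text
t 28.4 p [0.4266 0.1638 0.0138] yaw -0.22 tilt [-0.0075 -0.0026] F [-0.3  0.1 -0.9] op 0.427 q [-0.49  0.93  0.04  2.2  -1.    0.04  0.53]
[-0.001, -0.003, 0.0061, -0.43, 0.15, -0.22]
[-0.49349223  0.93053282  0.04425875  2.19597816 -1.00026404  0.04342347
  0.52921654]
t 28.45 p [0.4265 0.1638 0.0139] yaw -0.19 tilt [-0.0077 -0.0027] F [ 0.5  0.4 -0.6] op 0.426 q [-0.49  0.93  0.04  2.2  -1.    0.04  0.53]
```

View pics/w20.png

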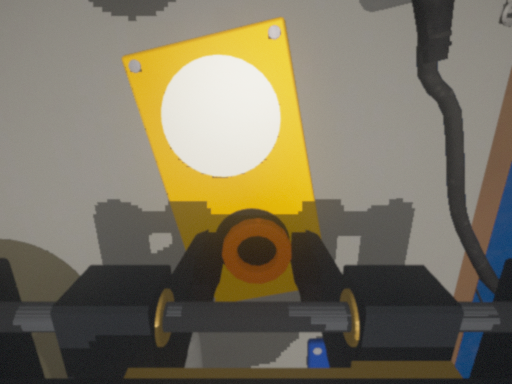

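Joint 5 has reached its −1 limit at this radius. I'll back up, then lean the tool about 3° towards the base so that joint 6 has room, and place the ring with that small lean.

Call:
carry_out --pt "0 0 -0.01 0 0 0" --pt "0 0 -0.03 0 0 0" --pt "0 0 -0.06 0 0 0" --pt "0 0 -0.086 0 0 0" --pt "0 0 -0.086 0 0 0" --pt "0 0 -0.086 0 0 0"

```text
clock: 29.05
tool_pos: [0.4272, 0.1644, 0.0999]
eef_rot: [0.708, 0.707, -0.003, -0.002]
contact_force: [0.3, 0.1, -0.1]
opening: 0.427
```

```bash
cat >> h.py <<'E'
def Rt(yaw,th,az):
    a=np.radians(az); w=np.radians(th)*np.array([-np.sin(a),np.cos(a),0])
    return R.from_rotvec(w).as_matrix()@Rd(yaw)
def deltaT(xyz,Rtgt):
    s,p0,R0=pose()
    return np.round(R0.T@(np.array(xyz)-p0),4).tolist()+np.round(np.degrees(R.from_matrix(R0.T@Rtgt).as_rotvec()),2).tolist()
E
python3 - <<'E'
from h import *
info(); print(deltaT((.4235,.1628,.10),Rt(0,3,21)))
E
```

```text
t 29.05 p [0.4272 0.1644 0.0999] yaw -0.07 tilt [-0.0069 -0.0024] F [ 0.3  0.1 -0.1] op 0.427 q [-0.69  0.79  0.37  2.19 -0.9   0.34  0.45]
[-0.0016, -0.0037, -0.0001, 2.41, -0.94, -0.07]
```

Call:
carry_out --pt "-0.0016 -0.0037 0 2.5 -1 0" --pt "-0.0016 -0.0037 0 2.5 -1 0" --pt "-0.0016 -0.0037 0.02 2.5 -1 0" --pt "-0.0016 -0.0037 0.04 2.5 -1 0" --pt "-0.0016 -0.0037 0.04 2.5 -1 0" --pt "-0.0016 -0.0037 0.04 2.5 -1 0"

```text
clock: 29.65
tool_pos: [0.4225, 0.1618, 0.0593]
eef_rot: [0.708, 0.706, -0.026, -0.012]
contact_force: [-0.2, -1.1, -0.2]
opening: 0.427
```

```bash
python3 - <<'E'
from h import *
info(); print(deltaT((.4235,.1628,.0078),Rt(0,3,21)))
E
```

```text
t 29.65 p [0.4225 0.1618 0.0593] yaw -0.15 tilt [-0.053  -0.0204] F [-0.2 -1.1 -0.2] op 0.427 q [-0.65  0.87  0.31  2.17 -0.92  0.31  0.47]
[0.0021, 0.0037, 0.0514, -0.24, 0.1, -0.11]
```

Call:
carry_out --pt "0.001 0.001 0.02 0 0 0" --pt "0.001 0.001 0.035 0 0 0" --pt "0.001 0.001 0.043 0 0 0" --pt "0.001 0.001 0.045 0 0 0" --pt "0.001 0.001 0.045 0 0 0" --pt "0.001 0.001 0.045 0 0 0"

```text
clock: 30.25
tool_pos: [0.4221, 0.1623, 0.0152]
eef_rot: [0.707, 0.707, -0.025, -0.011]
contact_force: [0.7, -0.7, 0.1]
opening: 0.425
```

```bash
python3 - <<'E'
from near import *
info(); c,E=wsnap("w21"); info()
K=c["intrinsics"]
s,p,Rm=pose(); 
P=orange(c,E,p[2]+.003); print("ring meas minus tcp",P-p)
overlay(c,E,[(.422,.162,.006,.022,(255,0,0))],(180,190,340,310),5,"w21c")
print(deltaT((.4235,.1628,.0078),Rt(0,3,21)))
E
```

```text
t 30.25 p [0.4221 0.1623 0.0152] yaw -0.08 tilt [-0.0506 -0.0204] F [ 0.7 -0.7  0.1] op 0.425 q [-0.56  0.94  0.15  2.17 -0.95  0.16  0.48]
t 30.3 p [0.4221 0.1624 0.0153] yaw -0.08 tilt [-0.0505 -0.0203] F [-0.  -0.3  1.7] op 0.424 q [-0.56  0.94  0.15  2.17 -0.95  0.16  0.48]
[ 222  216   70   69 2962] [256.5 250.4] [67.2 70.1] [0.4209 0.1618 0.0183]
ring meas minus tcp [-0.00116797 -0.00052587  0.003     ]
[0.0006, 0.0018, 0.0074, -0.09, 0.09, -0.05]
```

View pics/w21c.png

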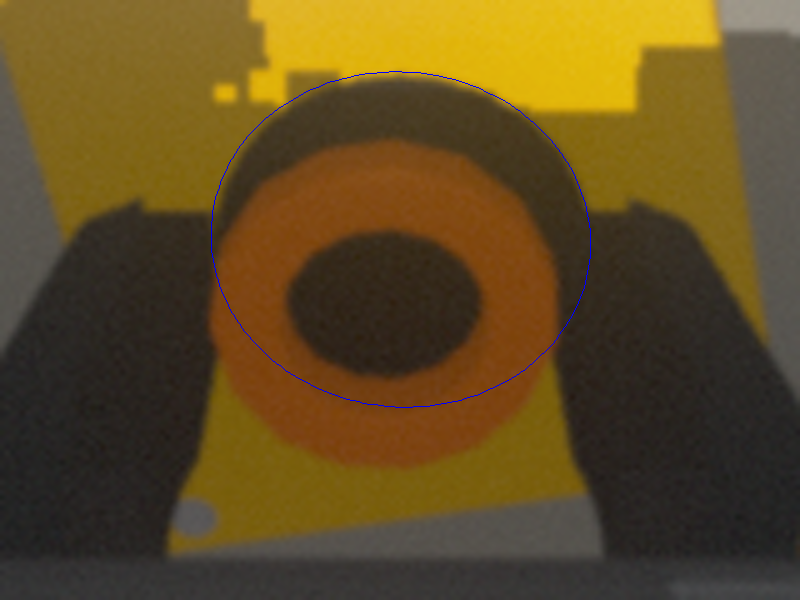

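Call:
carry_out --pt "0.0004 0.001 0.003 0 0 0" --pt "0.0005 0.0014 0.0055 0 0 0" --pt "0.0005 0.0014 0.006 0 0 0" --pt "0.0005 0.0014 0.006 0 0 0" --pt "0.0005 0.0014 0.006 0 0 0"

```text
clock: 30.8
tool_pos: [0.4228, 0.1626, 0.0086]
eef_rot: [0.707, 0.706, -0.026, -0.011]
contact_force: [-0.1, 0.1, 0.2]
opening: 0.423
```

```bash
python3 - <<'E'
from near import *
info(); c,E=wsnap("w22"); info()
s,p,Rm=pose(); 
P=orange(c,E,p[2]+.003)
E
```

```text
t 30.8 p [0.4228 0.1626 0.0086] yaw -0.09 tilt [-0.0518 -0.0205] F [-0.1  0.1  0.2] op 0.423 q [-0.55  0.95  0.14  2.17 -0.95  0.14  0.48]
t 30.85 p [0.4228 0.1626 0.0086] yaw -0.08 tilt [-0.0517 -0.0204] F [ 0.3  0.8 -0.5] op 0.428 q [-0.55  0.95  0.14  2.17 -0.95  0.14  0.48]
[ 222  212   72   73 3071] [257.7 249.2] [66.9 74.5] [0.4223 0.1629 0.0116]
```

Call:
carry_out --pt "0 0 0 0 0 0" --pt "0 0 0 0 0 0" --pt "0 0 0 0 0 0" --pt "0 0 0 0 0 0" --pt "0 0 0 0 0 0" --fingers 75

```text
clock: 31.35
tool_pos: [0.4227, 0.1626, 0.0086]
eef_rot: [0.707, 0.706, -0.026, -0.011]
contact_force: [-0.6, 0.4, 0.1]
opening: 0.705
```

Call:
carry_out --pt "0 0 -0.015 0 0 0" --pt "0 0 -0.05 0 0 0" --pt "0 0 -0.09 0 0 0" --pt "0 0 -0.11 -2.9 1.1 0" --pt "0 0 -0.11 -2.9 1.1 0" --pt "0 0 -0.11 -2.9 1.1 0" --pt "0 0 -0.11 -2.9 1.1 0"

```text
clock: 32.05
tool_pos: [0.4282, 0.165, 0.1175]
eef_rot: [0.707, 0.707, -0.002, -0.0]
contact_force: [0.7, -1.0, -0.4]
opening: 0.706
```

```bash
python3 - <<'E'
from near import *
info(); c,E=wsnap("w23"); info()
P=orange(c,E,.010)
overlay(c,E,[(.422,.162,.006,.022,(255,0,0)),(.422,.162,.010,.019,(0,255,0))],(180,120,340,240),5,"w23c")
print(deltaT((.43,.14,.25),Rd(0)),deltaT((.4385,-.391,.25),Rd(0)))
E
```

```text
t 32.05 p [0.4282 0.165  0.1175] yaw -0.03 tilt [-0.0028 -0.0016] F [ 0.7 -1.  -0.4] op 0.706 q [-0.72  0.75  0.41  2.18 -0.84  0.38  0.4 ]
t 32.1 p [0.4282 0.1649 0.1174] yaw -0.04 tilt [-0.003  -0.0019] F [ 0.3 -0.1  1.2] op 0.708 q [-0.72  0.76  0.41  2.18 -0.84  0.38  0.4 ]
[ 203  166   98   45 1858] [251.4 189.8] [41.7 88.4] [0.4218 0.1605 0.01  ]
[-0.0252, 0.0014, -0.1326, -0.17, 0.11, -0.04] [-0.5562, 0.0103, -0.1316, -0.17, 0.11, -0.04]
```

View pics/w23c.png

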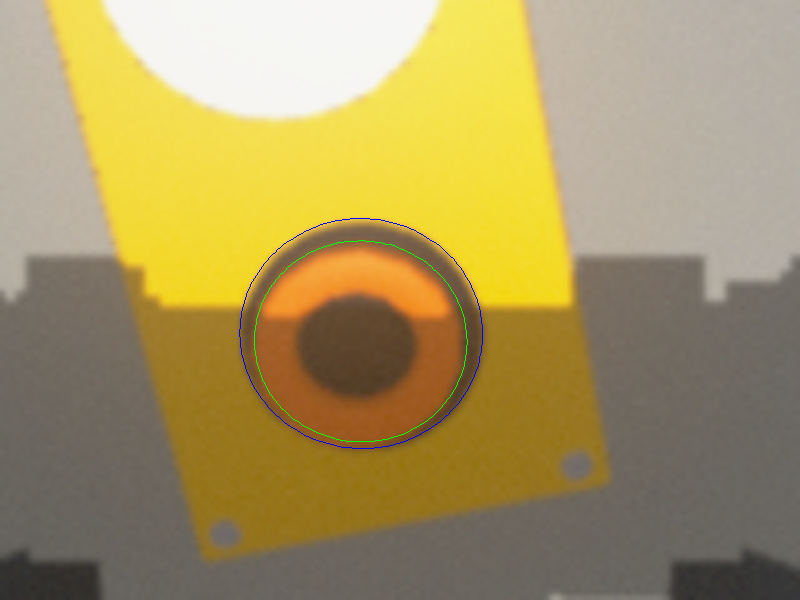

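The orange ring sits within about 0.6 mm of the mark's centre. Next is the nozzle.

Call:
carry_out --pt "0 0 -0.05 0 0 0" --pt "0 0 -0.1 0 0 0" --pt "-0.03 0.001 -0.132 0 0 0" --pt "-0.556 0.01 -0.132 0 0 0" --pt "-0.556 0.01 -0.132 0 0 0" --pt "-0.556 0.01 -0.132 0 0 0" --pt "-0.556 0.01 -0.132 0 0 0" --pt "-0.556 0.01 -0.132 0 0 0" --pt "-0.556 0.01 -0.132 0 0 0" --pt "-0.556 0.01 -0.132 0 0 0" --pt "-0.556 0.01 -0.132 0 0 0" --pt "-0.556 0.01 -0.132 0 0 0"

```text
clock: 33.3
tool_pos: [0.4364, -0.3168, 0.2497]
eef_rot: [0.707, 0.707, -0.001, -0.001]
contact_force: [1.2, 0.3, 0.3]
opening: 0.703
```

Call:
carry_out --pt "-0.085 0 0 0 0 0" --pt "-0.085 0 0 0 0 0" --pt "-0.085 0 0 0 0 0" --pt "-0.085 0 0 0 0 0" --pt "-0.085 0 0 0 0 0"

```text
clock: 33.8
tool_pos: [0.4371, -0.398, 0.25]
eef_rot: [0.707, 0.707, -0.0, -0.001]
contact_force: [0.1, 0.3, 0.1]
opening: 0.707
```

```bash
python3 - <<'E'
from near import *
info(); c,E=wsnap("w24");info()
x,y=.438,-.392
overlay(c,E,[(x,y,.100,.016,(0,0,255)),(x,y,.110,.016,(0,255,0)),(x,y,.136,.011,(255,255,0)),(x,y,.167,.005,(255,0,255))],(190,130,330,250),5,"w24c")
print(deltaT((.4394,-.392,.20),Rd(0)))
E
```

```text
t 33.8 p [ 0.4371 -0.398   0.25  ] yaw 0.04 tilt [-0.0024  0.0015] F [0.1 0.3 0.1] op 0.707 q [ 0.33  0.7   0.6   1.68 -0.48  0.91  1.12]
t 33.85 p [ 0.4373 -0.3978  0.2504] yaw 0.07 tilt [-0.0019  0.0011] F [0.1 0.4 0.6] op 0.703 q [ 0.33  0.7   0.6   1.68 -0.48  0.91  1.12]
[0.0058, 0.0022, 0.0504, -0.11, -0.06, 0.07]
```

View pics/w24c.png

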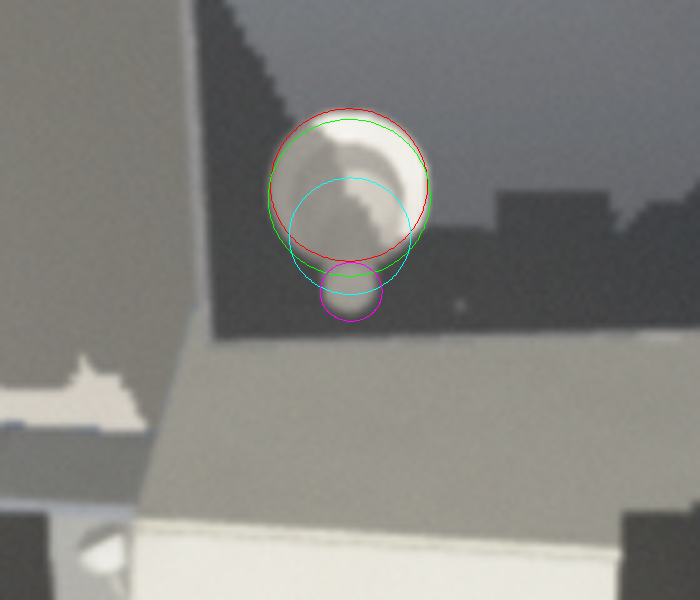

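View pics/w24.png

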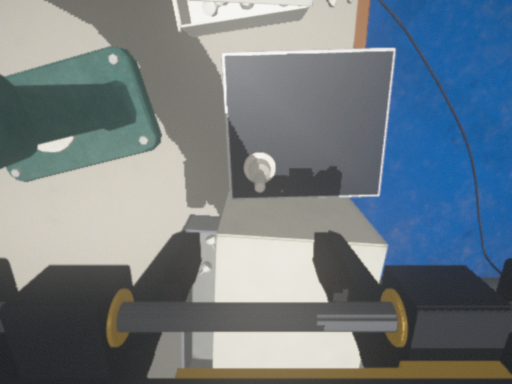

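Call:
carry_out --pt "0.006 0.002 0.02 0 0 0" --pt "0.006 0.002 0.05 0 0 0" --pt "0.006 0.002 0.05 0 0 0" --pt "0.006 0.002 0.05 0 0 0" --pt "0.006 0.002 0.05 0 0 0"

```text
clock: 34.35
tool_pos: [0.4393, -0.3943, 0.2025]
eef_rot: [0.707, 0.707, -0.001, 0.001]
contact_force: [-0.3, 0.2, 0.5]
opening: 0.707
```

```bash
python3 - <<'E'
from near import *
info(); c,E=wsnap("w25");info()
x,y=.438,-.392
overlay(c,E,[(x,y,.100,.016,(0,0,255)),(x,y,.110,.016,(0,255,0)),(x,y,.136,.011,(255,255,0)),(x,y,.167,.005,(255,0,255))],(190,170,330,290),5,"w25c")
print(deltaT((.4394,-.392,.116),Rd(0)))
E
```

```text
t 34.35 p [ 0.4393 -0.3943  0.2025] yaw -0.03 tilt [ 0.0005 -0.0028] F [-0.3  0.2  0.5] op 0.707 q [ 0.34  0.75  0.56  1.74 -0.53  0.8   1.15]
t 34.4 p [ 0.4393 -0.3945  0.2026] yaw -0.04 tilt [ 0.0007 -0.003 ] F [-0.1  0.4 -0.6] op 0.703 q [ 0.34  0.75  0.56  1.74 -0.53  0.8   1.15]
[0.0028, -0.0, 0.0866, 0.04, 0.17, -0.04]
```

View pics/w25c.png

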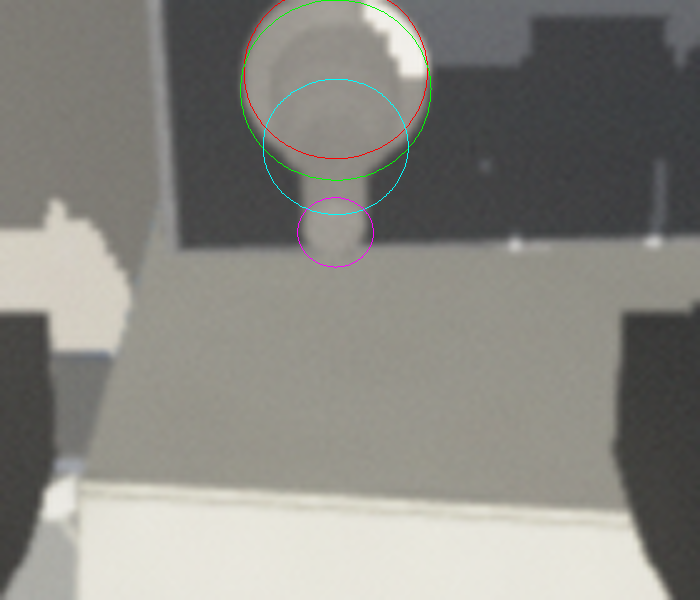

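Call:
carry_out --pt "0.002 0 0.03 0 0 0" --pt "0.002 0 0.06 0 0 0" --pt "0.002 0 0.08 0 0 0" --pt "0.002 0 0.086 0 0 0" --pt "0.002 0 0.086 0 0 0" --pt "0.002 0 0.086 0 0 0" --pt "0.002 0 0.086 0 0 0"

```text
clock: 35.1
tool_pos: [0.4393, -0.3929, 0.1165]
eef_rot: [0.707, 0.707, -0.001, 0.001]
contact_force: [0.5, -0.5, -0.2]
opening: 0.709
```

```bash
python3 - <<'E'
from near import *
info(); c,E=wsnap("w26");info()
x,y=.438,-.392
overlay(c,E,[(x,y,.100,.016,(0,0,255)),(x,y,.110,.016,(0,255,0)),(x,y,.136,.011,(255,255,0))],(170,190,350,330),4,"w26c")
print(deltaT((.4394,-.3915,.116),Rd(0)))
E
```

```text
t 35.1 p [ 0.4393 -0.3929  0.1165] yaw -0.06 tilt [ 0.0008 -0.0031] F [ 0.5 -0.5 -0.2] op 0.709 q [ 0.4   0.86  0.46  1.8  -0.61  0.62  1.23]
t 35.15 p [ 0.4392 -0.3927  0.1164] yaw -0.05 tilt [ 0.0007 -0.0028] F [-0.2  0.3 -0.1] op 0.708 q [ 0.4   0.86  0.46  1.8  -0.61  0.62  1.23]
[0.0012, 0.0002, 0.0004, 0.04, 0.16, -0.05]
```

View pics/w26c.png

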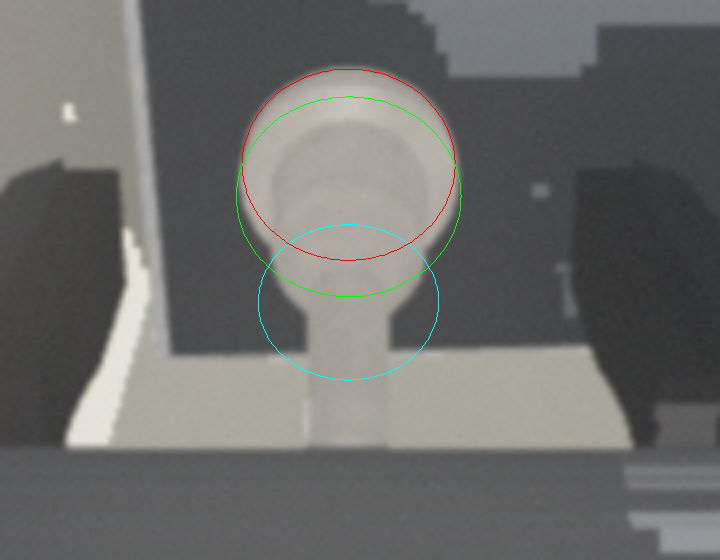

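Call:
carry_out --pt "0.001 0 0.001 0 0 0" --pt "0.001 0 0.001 0 0 0" --pt "0.001 0 0.001 0 0 0" --pt "0.001 0 0.001 0 0 0" --pt "0.001 0 0.001 0 0 0" --pt "0.001 0 0.001 0 0 0" --pt "0.001 0 0.001 0 0 0" --pt "0.001 0 0.001 0 0 0" --pt "0.001 0 0.001 0 0 0" --pt "0.001 0 0.001 0 0 0" --fingers 255 --grip_force 15

```text
clock: 36.15
tool_pos: [0.4386, -0.3911, 0.1141]
eef_rot: [0.707, 0.707, -0.001, 0.0]
contact_force: [-1.0, 0.5, -0.6]
opening: 0.22
```

```bash
python3 - <<'E'
from near import *
info(); c,E=wsnap("w27");info()
s,p,_=pose(); print(p)
x,y=p[0]-.0014,-.392
overlay(c,E,[(x,y,.100,.016,(0,0,255)),(x,y,.110,.016,(0,255,0))],(170,190,350,330),4,"w27c")
E
```

```text
t 36.15 p [ 0.4386 -0.3911  0.1141] yaw -0.06 tilt [-0.001  -0.0013] F [-1.   0.5 -0.6] op 0.22 q [ 0.4   0.87  0.46  1.8  -0.62  0.62  1.23]
t 36.2 p [ 0.4386 -0.3911  0.1141] yaw -0.06 tilt [-0.001  -0.0013] F [ 0.2 -0.8 -0.8] op 0.221 q [ 0.4   0.87  0.46  1.8  -0.62  0.62  1.23]
[ 0.43864977 -0.39109365  0.11409755]
```

View pics/w27c.png

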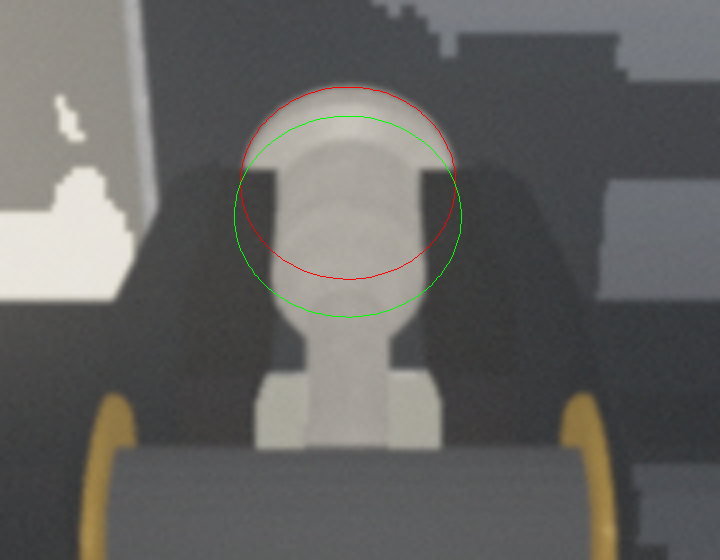

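Call:
carry_out --pt "0 0 -0.01 0 0 0" --pt "0 0 -0.03 0 0 0" --pt "0 0 -0.08 0 0 0" --pt "0 0 -0.13 0 0 0" --pt "0 0 -0.136 0 0 0" --pt "0.04 -0.001 -0.136 0 0 0" --pt "0.554 -0.015 -0.136 0 0 0" --pt "0.554 -0.015 -0.136 0 0 0" --pt "0.554 -0.015 -0.136 0 0 0" --pt "0.554 -0.015 -0.136 0 0 0" --pt "0.554 -0.015 -0.136 0 0 0" --pt "0.554 -0.015 -0.136 0 0 0"

```text
clock: 37.4
tool_pos: [0.4292, -0.049, 0.2498]
eef_rot: [0.708, 0.707, -0.001, -0.0]
contact_force: [0.7, 0.2, -0.6]
opening: 0.22
```

```bash
python3 - <<'E'
from near import *
info(); print(deltaT((.4228,.1624,.25),Rd(0)),deltaT((.4228,.1624,.13),Rd(0)))
E
```

```text
t 37.4 p [ 0.4292 -0.049   0.2498] yaw -0.08 tilt [-0.0012 -0.0008] F [ 0.7  0.2 -0.6] op 0.22 q [-0.44  0.52  0.7   2.13 -0.53  0.67  0.62]
[0.2114, -0.0067, -0.0004, -0.07, 0.04, -0.08] [0.2114, -0.0066, 0.1196, -0.07, 0.04, -0.08]
```

Call:
carry_out --pt "0.2 -0.006 0 0 0 0" --pt "0.2 -0.006 0 0 0 0" --pt "0.2 -0.006 0 0 0 0" --pt "0.2 -0.006 0 0 0 0" --pt "0.2 -0.006 0.02 0 0 0" --pt "0.2 -0.006 0.06 0 0 0" --pt "0.2 -0.006 0.1 0 0 0" --pt "0.2 -0.006 0.12 0 0 0" --pt "0.2 -0.006 0.12 0 0 0" --pt "0.2 -0.006 0.12 0 0 0" --pt "0.2 -0.006 0.12 0 0 0" --pt "0.2 -0.006 0.12 0 0 0"

```text
clock: 38.6
tool_pos: [0.4248, 0.1491, 0.1306]
eef_rot: [0.707, 0.707, 0.0, 0.001]
contact_force: [0.4, 0.5, -1.5]
opening: 0.222
```

```bash
python3 - <<'E'
from near import *
info(); c,E=wsnap("w28");info()
x,y=.4214,.1615
overlay(c,E,[(x,y,.014,.019,(0,255,0)),(x,y,.014,.011,(0,255,0)),(.422,.162,.006,.022,(255,0,0))],(190,120,330,240),5,"w28c")
print(deltaT((.4228,.1624,.05),Rd(0)))
E
```

```text
t 38.6 p [0.4248 0.1491 0.1306] yaw -0.05 tilt [ 0.0013 -0.0005] F [ 0.4  0.5 -1.5] op 0.222 q [-0.71  0.73  0.45  2.2  -0.85  0.39  0.44]
t 38.65 p [0.4246 0.1492 0.1305] yaw -0.04 tilt [ 0.0011 -0.0006] F [ 0.3  0.3 -1.4] op 0.221 q [-0.71  0.73  0.45  2.2  -0.85  0.39  0.44]
[0.0133, -0.0019, 0.0804, 0.06, 0.03, -0.04]
```

View pics/w28c.png

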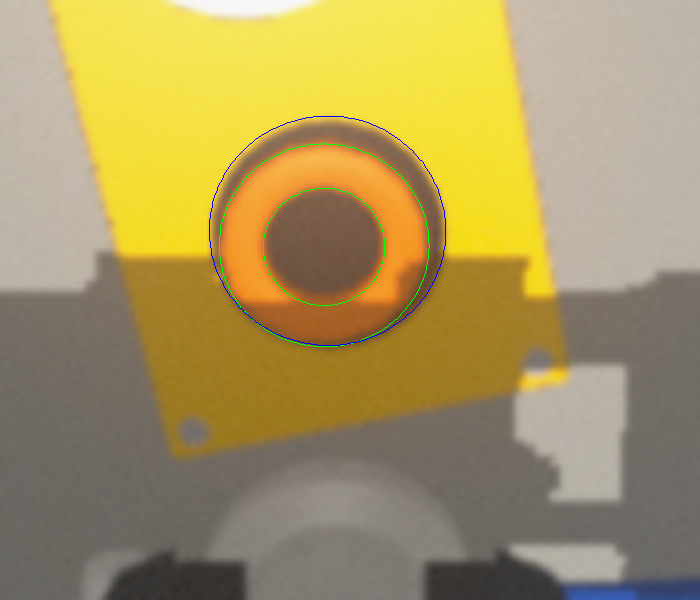

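View pics/w28.png

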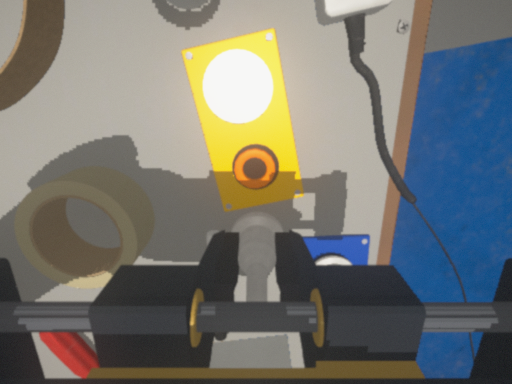

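Call:
carry_out --pt "0.013 -0.001 0.02 0 0 0" --pt "0.013 -0.001 0.05 0 0 0" --pt "0.013 -0.001 0.08 0 0 0" --pt "0.013 -0.001 0.08 0 0 0" --pt "0.013 -0.001 0.08 0 0 0" --pt "0.013 -0.001 0.08 0 0 0" --pt "0.013 -0.001 0.08 0 0 0"

```text
clock: 39.35
tool_pos: [0.4238, 0.1617, 0.0507]
eef_rot: [0.707, 0.707, 0.0, 0.001]
contact_force: [0.1, 0.5, -0.6]
opening: 0.221
```

```bash
python3 - <<'E'
from near import *
info(); c,E=wsnap("w29");info()
x,y=.4214,.1615
s,p,_=pose()
overlay(c,E,[(x,y,.014,.019,(0,255,0)),(p[0]-.0014,p[1]-.0009,p[2]-.0141,.016,(0,0,255)),(.422,.162,.006,.022,(255,0,0))],(190,180,330,300),5,"w29c")
print(deltaT((.4228,.1624,.0285),Rd(0)))
E
```

```text
t 39.35 p [0.4238 0.1617 0.0507] yaw -0.05 tilt [ 0.0015 -0.0015] F [ 0.1  0.5 -0.6] op 0.221 q [-0.55  0.86  0.14  2.21 -0.96  0.13  0.49]
t 39.4 p [0.4236 0.1619 0.0506] yaw -0.04 tilt [ 0.0012 -0.0013] F [ 0.3 -0.5 -0.8] op 0.224 q [-0.55  0.86  0.14  2.21 -0.96  0.13  0.49]
[0.0005, -0.0009, 0.022, 0.07, 0.08, -0.04]
```

View pics/w29c.png

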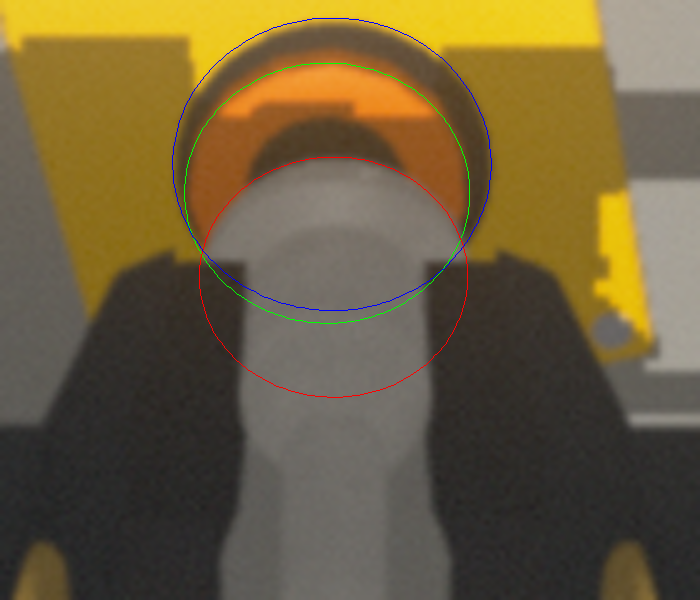

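```bash
python3 - <<'E'
from near import *
info(); c,E=wsnap("w30");info(); K=c["intrinsics"]
im=c["img"]; 
for r0 in range(180,212): print(r0, im[r0,255],im[r0,257])
x,y=.4214,.1615
print(w2p((x,y+.019,.014),K,E),w2p((x,y+.019,.006),K,E),w2p((.422,.184,.006),K,E))
E
```

```text
t 39.4 p [0.4236 0.1619 0.0506] yaw -0.04 tilt [ 0.0012 -0.0013] F [ 0.3 -0.5 -0.8] op 0.224 q [-0.55  0.86  0.14  2.21 -0.96  0.13  0.49]
t 39.45 p [0.4235 0.162  0.0504] yaw -0.03 tilt [ 0.0009 -0.0012] F [ 0.1  0.1 -0.1] op 0.222 q [-0.55  0.86  0.14  2.21 -0.96  0.13  0.49]
180 [ 40 202 239] [ 36 203 238]
181 [ 41 203 239] [ 35 201 238]
182 [ 39 202 238] [ 34 202 238]
183 [ 43 193 233] [ 42 191 233]
184 [ 52 151 192] [ 52 150 190]
185 [ 62 108 134] [ 63 107 134]
186 [ 66  89 110] [ 61  86 106]
187 [ 65  86 105] [ 62  83 105]
188 [ 62  84 105] [ 63  86 107]
189 [ 61  88 117] [ 57  87 118]
190 [ 48  92 143] [ 48  92 145]
191 [ 42  98 160] [ 44  98 163]
192 [ 47 111 186] [ 43 110 189]
193 [ 51 132 223] [ 53 137 229]
194 [ 57 152 241] [ 53 151 241]
195 [ 52 156 242] [ 49 154 242]
196 [ 46 151 242] [ 48 152 242]
197 [ 44 147 241] [ 40 146 240]
198 [ 42 146 240] [ 36 144 239]
199 [ 34 140 238] [ 37 139 238]
200 [ 35 131 231] [ 31 131 230]
201 [ 38 107 191] [ 37 107 192]
202 [ 38  92 151] [ 34  90 152]
203 [ 41  79 121] [ 41  81 129]
204 [39 70 97] [ 37  69 101]
205 [40 64 84] [40 65 86]
206 [43 66 84] [39 63 83]
207 [40 65 84] [36 60 82]
208 [44 64 83] [41 63 83]
209 [37 59 80] [40 62 81]
210 [43 62 81] [46 66 83]
211 [66 83 97] [69 84 98]
[255.1285614  192.38281522] [255.18464955 188.34644953] [256.07151601 183.38813856]
```

```bash
python3 - <<'E'
from near import *
print(deltaT((.4231,.1625,.040),Rt(0,1.5,21)))
print(deltaT((.4231,.1625,.0288),Rt(0,1.5,21)))
E
```

```text
[0.0005, -0.0004, 0.0104, 1.45, -0.47, -0.03]
[0.0006, -0.0004, 0.0216, 1.45, -0.47, -0.03]
```

Call:
carry_out --pt "0.0005 0 0 1.5 -0.5 0" --pt "0.0005 0 0.006 1.5 -0.5 0" --pt "0.0005 0 0.012 1.5 -0.5 0" --pt "0.0005 0 0.016 1.5 -0.5 0" --pt "0.0005 0 0.016 1.5 -0.5 0" --pt "0.0005 0 0.016 1.5 -0.5 0"

```text
clock: 40.05
tool_pos: [0.4226, 0.162, 0.0333]
eef_rot: [0.708, 0.707, -0.013, -0.006]
contact_force: [0.2, -0.1, -1.2]
opening: 0.222
```

```bash
python3 - <<'E'
from near import *
info(); print(deltaT((.4231,.1625,.0288),Rt(0,1.5,21)))
E
```

```text
t 40.05 p [0.4226 0.162  0.0333] yaw -0.09 tilt [-0.0279 -0.0098] F [ 0.2 -0.1 -1.2] op 0.222 q [-0.56  0.9   0.15  2.19 -0.94  0.15  0.48]
[0.0006, 0.0006, 0.0044, -0.2, 0.03, -0.08]
```

Call:
carry_out --pt "0.0005 0.0004 0.002 0 0 0" --pt "0.0005 0.0004 0.004 0 0 0" --pt "0.0005 0.0004 0.005 0 0 0" --pt "0.0005 0.0004 0.005 0 0 0" --pt "0.0005 0.0004 0.005 0 0 0"

```text
clock: 40.55
tool_pos: [0.4232, 0.1627, 0.0284]
eef_rot: [0.707, 0.707, -0.013, -0.006]
contact_force: [1.3, -0.5, -1.0]
opening: 0.221
```

```bash
python3 - <<'E'
from near import *
info(); c,E=wsnap("w31");info()
s,p,Rm=pose()
f=p+Rm@np.array([-.0009,-.0014,.0141]); print("foot meas",f)
E
```

```text
t 40.55 p [0.4232 0.1627 0.0284] yaw -0.06 tilt [-0.0272 -0.01  ] F [ 1.3 -0.5 -1. ] op 0.221 q [-0.55  0.91  0.13  2.19 -0.95  0.13  0.48]
t 40.6 p [0.4232 0.1627 0.0285] yaw -0.06 tilt [-0.0271 -0.01  ] F [-0.   0.5 -1.4] op 0.222 q [-0.55  0.91  0.13  2.19 -0.95  0.13  0.48]
foot meas [0.42142952 0.16164152 0.01440595]
```

View pics/w31.png

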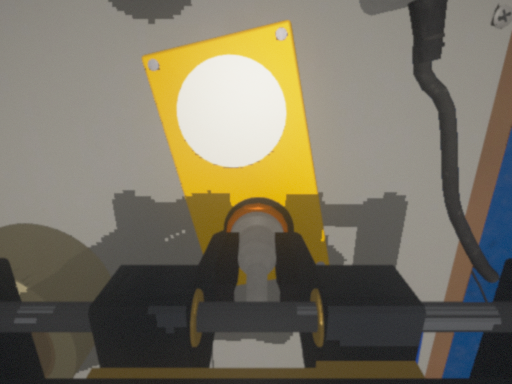

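Call:
carry_out --pt "0 0 0 0 0 0" --pt "0 0 0 0 0 0" --pt "0 0 0 0 0 0" --pt "0 0 0 0 0 0" --fingers 140

```text
clock: 41.0
tool_pos: [0.4232, 0.1627, 0.0285]
eef_rot: [0.707, 0.707, -0.013, -0.006]
contact_force: [-0.8, -0.6, 0.2]
opening: 0.448
```

Call:
carry_out --pt "0 0 -0.02 0 0 0" --pt "0 0 -0.05 0 0 0" --pt "0 0 -0.09 0 0 0" --pt "0 0 -0.12 -1.5 0.5 0" --pt "0 0 -0.14 -1.5 0.5 0" --pt "0 0 -0.14 -1.5 0.5 0" --pt "0 0 -0.14 -1.5 0.5 0"

```text
clock: 41.7
tool_pos: [0.4268, 0.1644, 0.1682]
eef_rot: [0.707, 0.707, -0.001, 0.0]
contact_force: [-0.5, -0.2, -0.3]
opening: 0.448
```

```bash
python3 - <<'E'
from near import *
info(); c,E=wsnap("w32");info()
x,y=.4214,.1615
overlay(c,E,[(x,y,.014,.019,(0,255,0)),(x,y,.014,.016,(0,0,255)),(x,y,.024,.016,(255,0,0)),(x,y,.081,.005,(255,0,255))],(190,120,330,240),5,"w32c")
E
```

```text
t 41.7 p [0.4268 0.1644 0.1682] yaw -0.01 tilt [-0.0008 -0.0009] F [-0.5 -0.2 -0.3] op 0.448 q [-0.8   0.68  0.55  2.15 -0.74  0.51  0.31]
t 41.75 p [0.4265 0.1643 0.1677] yaw -0.03 tilt [-0.0021 -0.0013] F [ 0.  -0.6 -0.1] op 0.448 q [-0.8   0.68  0.55  2.15 -0.74  0.51  0.31]
```

View pics/w32c.png

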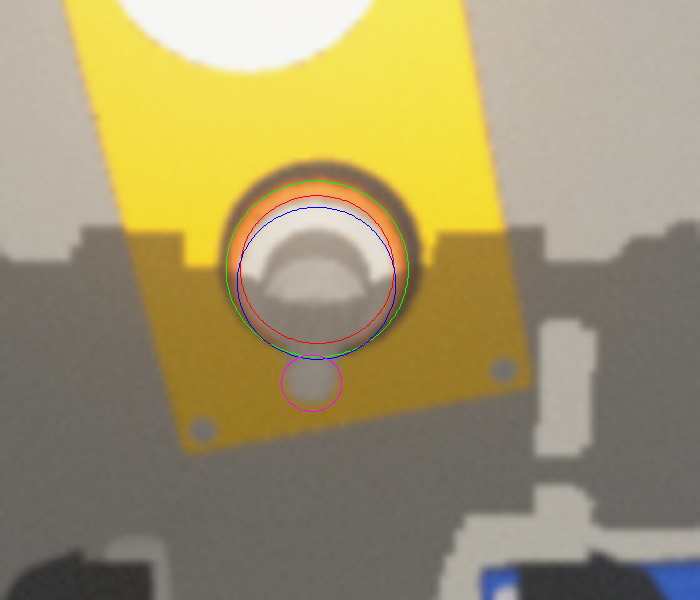

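View pics/w32.png

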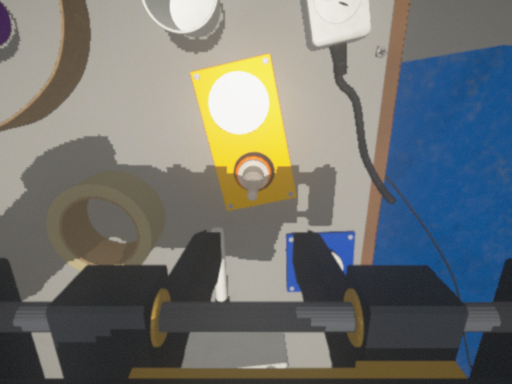

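The nozzle stands upright and centred on the orange ring. Now the cup, gripped with the jaws roughly along y to stay clear of the power strip.

```bash
python3 - <<'E'
from near import *
t=r.snapshot("top"); print([(np.round(d["xyz"],4),round(d["p"],2)) for d in r.spot_point(t,"cup_mid")])
print(deltaT((.371,.316,.20),Rd(75)))
E
```

```text
[(array([0.175 , 0.3101, 0.0306]), 0.77), (array([0.3684, 0.3161, 0.0287]), 0.6)]
[0.1519, -0.0556, -0.0327, -0.21, -0.01, -75.05]
```

Call:
carry_out --pt "0.0 0 -0.04 0 0 0" --pt "0.152 -0.056 -0.04 0 0 -75" --pt "0.152 -0.056 -0.04 0 0 -75" --pt "0.152 -0.056 -0.04 0 0 -75" --pt "0.152 -0.056 -0.04 0 0 -75" --pt "0.152 -0.056 -0.04 0 0 -75" --pt "0.152 -0.056 -0.04 0 0 -75" --pt "0.152 -0.056 -0.04 0 0 -75" --pt "0.152 -0.056 -0.04 0 0 -75" --pt "0.152 -0.056 -0.04 0 0 -75" --pt "0.152 -0.056 -0.04 0 0 -75" --pt "0.152 -0.056 -0.04 0 0 -75" --fingers 0

```text
clock: 43.05
tool_pos: [0.371, 0.3159, 0.2076]
eef_rot: [0.133, 0.991, -0.001, -0.001]
contact_force: [-0.4, 0.2, -0.0]
opening: 0.999
```

```bash
python3 - <<'E'
from near import *
for i in range(3): r.snapshot("wrist")
info(); c,E=wsnap("w33");info()
print([(np.round(d["xyz"],4),round(d["p"],2)) for d in r.spot_point(c,"cup_mid")])
x,y=.369,.316
overlay(c,E,[(x,y,.061,.029,(0,255,0)),(x,y,.0,.0235,(0,0,255))],(170,100,350,240),4,"w33c")
E
```

```text
t 43.2 p [0.3711 0.3161 0.2079] yaw 74.86 tilt [-0.0014 -0.0018] F [ 0.5  0.7 -0. ] op 1.001 q [-1.    0.58  0.32  2.02 -0.31  0.59  0.84]
t 43.25 p [0.3711 0.3161 0.208 ] yaw 74.88 tilt [-0.0012 -0.0017] F [ 0.2  0.  -0.3] op 1.002 q [-1.    0.58  0.32  2.02 -0.31  0.59  0.84]
[(array([0.3736, 0.3163, 0.0303]), 0.93)]
```

View pics/w33.png

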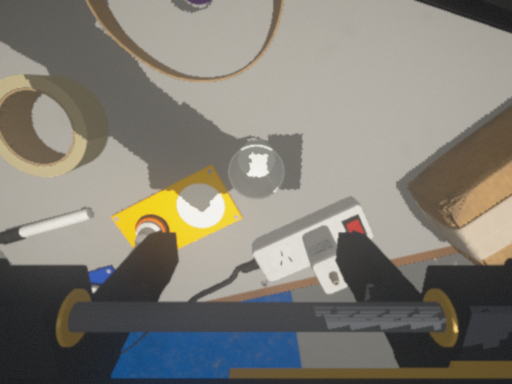

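View pics/w33c.png

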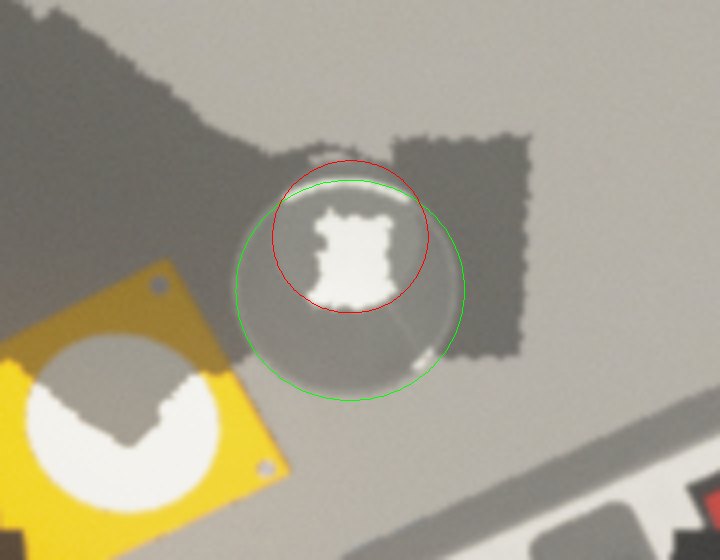

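```bash
python3 - <<'E'
from near import *
print(deltaT((.3685,.3170,.10),Rd(97)))
E
```

```text
[0.0027, 0.0003, 0.1081, -0.09, -0.06, -22.1]
```

Call:
carry_out --pt "0.003 0 0.03 0 0 -8" --pt "0.003 0 0.06 0 0 -16" --pt "0.003 0 0.09 0 0 -22" --pt "0.003 0 0.108 0 0 -22" --pt "0.003 0 0.108 0 0 -22" --pt "0.003 0 0.108 0 0 -22" --pt "0.003 0 0.108 0 0 -22"

```text
clock: 44.0
tool_pos: [0.3688, 0.3173, 0.1012]
eef_rot: [-0.06, 0.998, -0.0, 0.0]
contact_force: [0.0, -0.0, 0.1]
opening: 1.001
```

```bash
python3 - <<'E'
from near import *
info(); c,E=wsnap("w34");info()
x,y=.3681,.3156
overlay(c,E,[(x,y,.061,.029,(0,255,0)),(x,y,.0,.0235,(0,0,255))],(170,130,350,300),4,"w34c")
print(deltaT((.3685,.3170,.033),Rd(97)))
E
```

```text
t 44.0 p [0.3688 0.3173 0.1012] yaw 96.93 tilt [ 0.0006 -0.0003] F [ 0.  -0.   0.1] op 1.001 q [-0.87  0.76  0.11  2.1  -0.25  0.29  1.14]
t 44.05 p [0.3688 0.3174 0.1013] yaw 96.94 tilt [0.0008 0.    ] F [-0.1  0.2  0.2] op 1.001 q [-0.87  0.76  0.11  2.1  -0.25  0.29  1.14]
[0.0004, -0.0004, 0.0683, -0.0, 0.04, -0.06]
```

View pics/w34c.png

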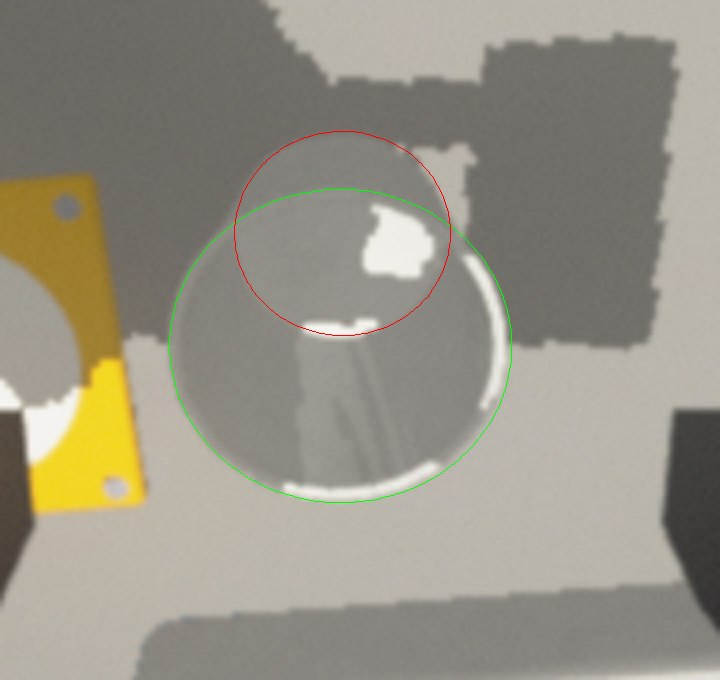

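View pics/w34.png

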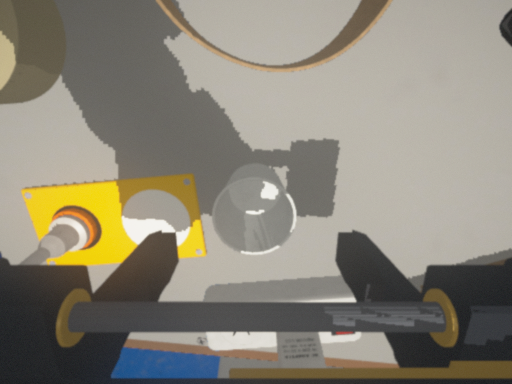

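Call:
carry_out --pt "0.0004 -0.0004 0.03 0 0 0" --pt "0.0004 -0.0004 0.055 0 0 0" --pt "0.0004 -0.0004 0.067 0 0 0" --pt "0.0004 -0.0004 0.067 0 0 0" --pt "0.0004 -0.0004 0.067 0 0 0" --pt "0.0004 -0.0004 0.067 0 0 0"

```text
clock: 44.65
tool_pos: [0.3683, 0.3167, 0.0343]
eef_rot: [-0.061, 0.998, -0.0, 0.0]
contact_force: [0.4, -0.2, 0.3]
opening: 0.999
```

Call:
carry_out --pt "0 0 0 0 0 0" --pt "0 0 0 0 0 0" --pt "0 0 0 0 0 0" --pt "0 0 0 0 0 0" --pt "0 0 0 0 0 0" --pt "0 0 0 0 0 0" --pt "0 0 0 0 0 0" --pt "0 0 0 0 0 0" --fingers 255 --grip_force 10

```text
clock: 45.45
tool_pos: [0.3678, 0.3164, 0.0333]
eef_rot: [-0.061, 0.998, -0.001, -0.0]
contact_force: [-0.7, 0.5, 2.8]
opening: 0.621
```

```bash
python3 - <<'E'
from near import *
info(); c,E=wsnap("w35");info()
s,p,Rm=pose()
x,y=p[:2]-.0014*Rm[:2,1]; print(x,y,"prev meas in tool", Rm.T@(np.array([.3681,.3156,0])-p))
overlay(c,E,[(x,y,.061,.029,(0,255,0)),(x,y,.0,.0235,(0,0,255))],(160,150,360,320),4,"w35c")
E
```

```text
t 45.45 p [0.3678 0.3164 0.0333] yaw 96.94 tilt [-0.0008 -0.0011] F [-0.7  0.5  2.8] op 0.621 q [-0.83  0.89  0.05  2.12 -0.27  0.13  1.15]
t 45.5 p [0.3678 0.3163 0.0333] yaw 96.95 tilt [-0.0009 -0.0011] F [-0.5  0.4  2.3] op 0.624 q [-0.83  0.89  0.05  2.12 -0.27  0.13  1.15]
0.3679799275050572 0.3149587977765444 prev meas in tool [-0.00022998 -0.00074383  0.03333102]
```

View pics/w35c.png

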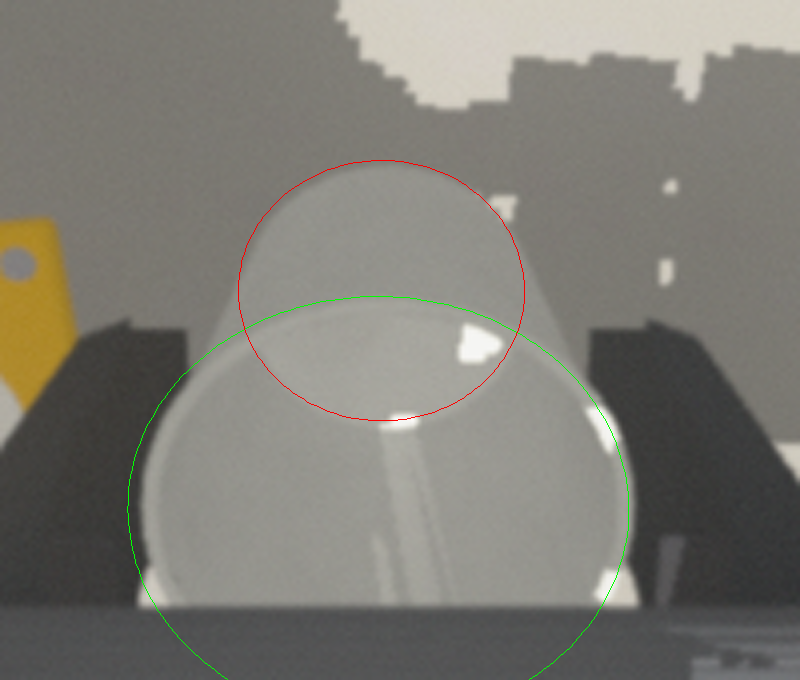

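Call:
carry_out --pt "0 0 -0.02 0 0 0" --pt "0 0 -0.06 0 0 0" --pt "0 0 -0.11 0 0 0" --pt "0 0 -0.14 0 0 0" --pt "0 0 -0.14 0 0 0"

```text
clock: 46.0
tool_pos: [0.3697, 0.3178, 0.1766]
eef_rot: [-0.06, 0.998, 0.002, 0.002]
contact_force: [0.2, 0.7, -1.0]
opening: 0.621
```

```bash
python3 - <<'E'
from near import *
info(); print(deltaT((.4086,.2329,.17),Rd(10)))
E
```

```text
t 46.0 p [0.3697 0.3178 0.1766] yaw 96.93 tilt [0.0044 0.0037] F [ 0.2  0.7 -1. ] op 0.621 q [-0.92  0.62  0.18  2.05 -0.23  0.48  1.12]
[-0.0284, -0.089, 0.0065, 0.36, 0.08, 86.93]
```

Call:
carry_out --pt "-0.028 -0.089 0.004 0 0 87" --pt "-0.028 -0.089 0.004 0 0 87" --pt "-0.028 -0.089 0.004 0 0 87" --pt "-0.028 -0.089 0.004 0 0 87" --pt "-0.028 -0.089 0.004 0 0 87" --pt "-0.028 -0.089 0.004 0 0 87" --pt "-0.028 -0.089 0.004 0 0 87" --pt "-0.028 -0.089 0.004 0 0 87" --pt "-0.028 -0.089 0.004 0 0 87" --pt "-0.028 -0.089 0.004 0 0 87" --pt "-0.028 -0.089 0.004 0 0 87" --pt "-0.028 -0.089 0.004 0 0 87"

```text
clock: 47.2
tool_pos: [0.4059, 0.2312, 0.1685]
eef_rot: [0.642, 0.767, -0.002, 0.0]
contact_force: [0.5, 0.1, -0.5]
opening: 0.623
```

```bash
python3 - <<'E'
from near import *
for i in range(3): r.snapshot("wrist")
info(); c,E=wsnap("w36");info()
s,p,Rm=pose()
x,y=p[:2]-.0014*Rm[:2,1]
overlay(c,E,[(x,y,p[2]-.0333,.0235,(0,0,255)),(.4073,.2327,.006,.030,(255,0,0))],(150,100,370,270),3.6,"w36c")
print(deltaT((.4086,.2329,.07),Rd(10)))
E
```

```text
t 47.35 p [0.4063 0.2314 0.169 ] yaw 10.05 tilt [-0.0015 -0.0016] F [ 0.6 -0.7  0.2] op 0.625 q [-0.95  0.69  0.56  2.12 -0.72  0.53  0.32]
t 47.4 p [0.4064 0.2314 0.1692] yaw 10.03 tilt [-0.0013 -0.0012] F [-0.2  0.9 -0.1] op 0.619 q [-0.95  0.68  0.56  2.12 -0.72  0.53  0.32]
[0.0012, 0.0026, 0.0992, -0.09, 0.06, 0.03]
```

View pics/w36c.png

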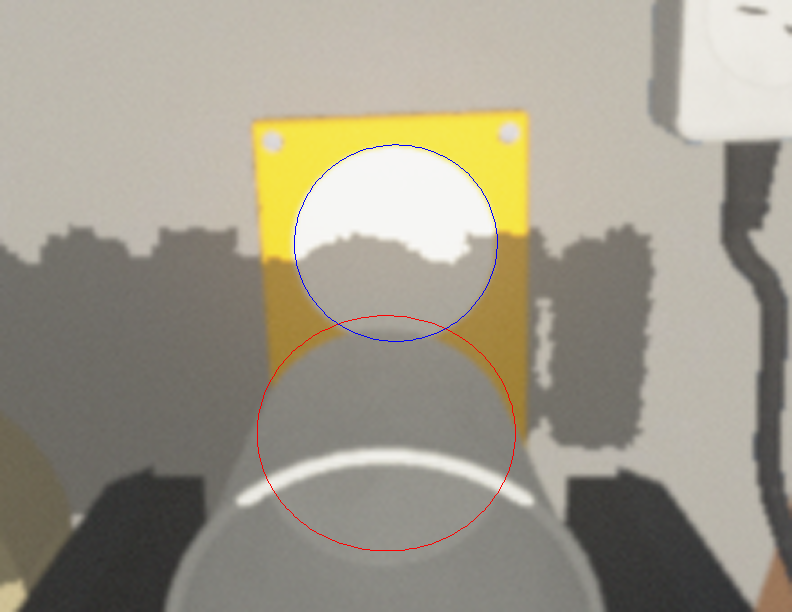

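View pics/w36.png

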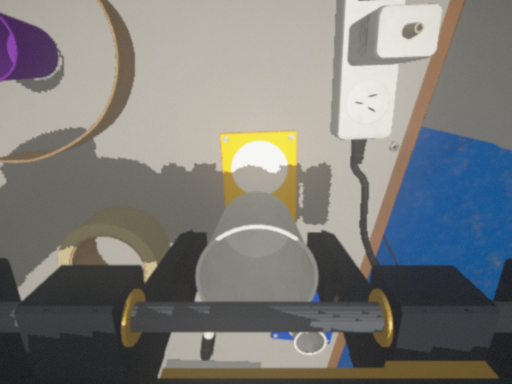

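```bash
python3 - <<'E'
from near import *
info(); c,E=wsnap("w37")
tc=c["tool_from_camera"]
f=4; x0,y0,x1,y1=170,160,350,310
overlay(c,tc,[(0,-.0014,.0333,.0235,(0,0,255)),(-.0022,-.0014,.0333,.0235,(255,0,0)),(0,-.0014,-.0277,.029,(0,255,0)),(0,-.0014,.0303,.0235,(255,0,255))],(x0,y0,x1,y1),f,"w37c")
E
```

```text
t 47.4 p [0.4064 0.2314 0.1692] yaw 10.03 tilt [-0.0013 -0.0012] F [-0.2  0.9 -0.1] op 0.619 q [-0.95  0.68  0.56  2.12 -0.72  0.53  0.32]
```

View pics/w37c.png

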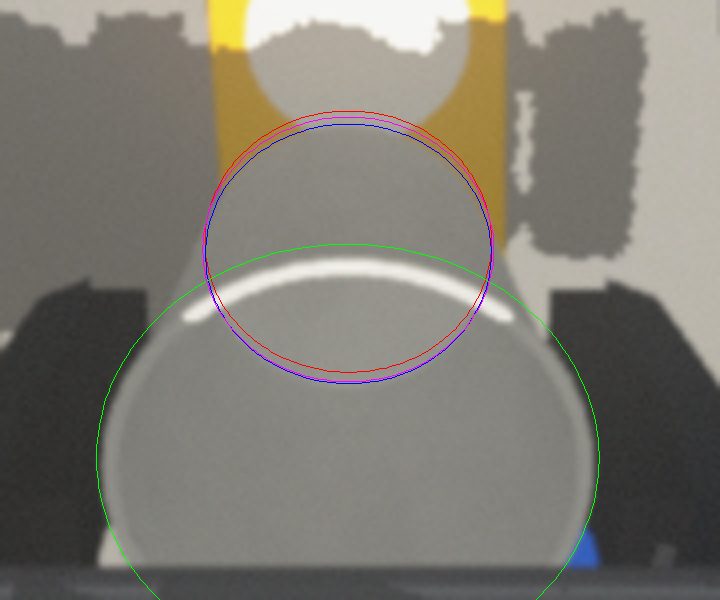

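```bash
python3 - <<'E'
from near import *
print(deltaT((.4082,.2354,.055),Rd(10)))
E
```

```text
[0.0037, 0.0026, 0.1142, -0.08, 0.05, 0.0]
```

Call:
carry_out --pt "0.0035 0.0015 0.03 0 0 0" --pt "0.0035 0.0015 0.06 0 0 0" --pt "0.0035 0.0015 0.09 0 0 0" --pt "0.0035 0.0015 0.108 0 0 0" --pt "0.0035 0.0015 0.114 0 0 0" --pt "0.0035 0.0015 0.114 0 0 0" --pt "0.0035 0.0015 0.114 0 0 0"

```text
clock: 48.15
tool_pos: [0.4077, 0.2351, 0.056]
eef_rot: [0.643, 0.766, -0.0, 0.0]
contact_force: [-0.5, 0.3, -0.1]
opening: 0.624
```

```bash
python3 - <<'E'
from near import *
info(); c,E=wsnap("w38");info()
s,p,Rm=pose()
f=p+Rm@np.array([-.0025,-.0013,.0333]); print(f)
overlay(c,E,[(f[0],f[1],f[2],.0235,(0,0,255)),(.4073,.2327,.006,.030,(255,0,0))],(150,120,370,290),3.6,"w38c")
print(deltaT((.4082,.2354,.0398),Rd(10)))
E
```

```text
t 48.15 p [0.4077 0.2351 0.056 ] yaw 9.95 tilt [-0.     -0.0008] F [-0.5  0.3 -0.1] op 0.624 q [-0.76  0.86  0.23  2.17 -0.93  0.21  0.48]
t 48.2 p [0.4078 0.2353 0.0562] yaw 9.96 tilt [ 0.0006 -0.0007] F [ 0.5  0.3 -0.5] op 0.625 q [-0.76  0.86  0.23  2.17 -0.93  0.21  0.48]
[0.40697893 0.2325958  0.02287919]
[0.0, 0.0004, 0.0164, 0.03, 0.04, -0.04]
```

View pics/w38c.png

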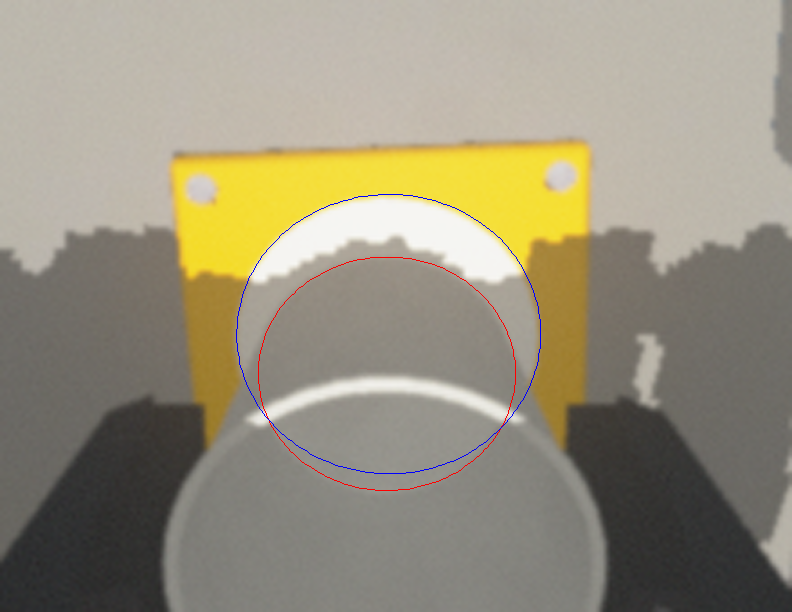

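Call:
carry_out --pt "0 0.0004 0.006 0 0 0" --pt "0 0.0004 0.011 0 0 0" --pt "0 0.0004 0.0145 0 0 0" --pt "0 0.0004 0.0155 0 0 0" --pt "0 0.0004 0.0155 0 0 0" --pt "0 0.0004 0.0155 0 0 0"

```text
clock: 48.8
tool_pos: [0.4076, 0.2351, 0.0398]
eef_rot: [0.643, 0.766, -0.001, 0.0]
contact_force: [1.0, -0.8, -0.8]
opening: 0.626
```

```bash
python3 - <<'E'
from near import *
info(); c,E=wsnap("w39");info()
s,p,Rm=pose()
overlay(c,E,[(.4073,.2327,.006,.0235,(0,0,255)),(.4073,.2327,.006,.030,(255,0,0))],(150,120,370,290),3.6,"w39c")
E
```

```text
t 48.8 p [0.4076 0.2351 0.0398] yaw 9.94 tilt [-0.001  -0.0013] F [ 1.  -0.8 -0.8] op 0.626 q [-0.72  0.89  0.17  2.17 -0.93  0.16  0.49]
t 48.85 p [0.4076 0.2351 0.0399] yaw 9.95 tilt [-0.0009 -0.0013] F [-0.1  1.3 -0.8] op 0.622 q [-0.72  0.89  0.17  2.17 -0.93  0.16  0.48]
```

View pics/w39c.png

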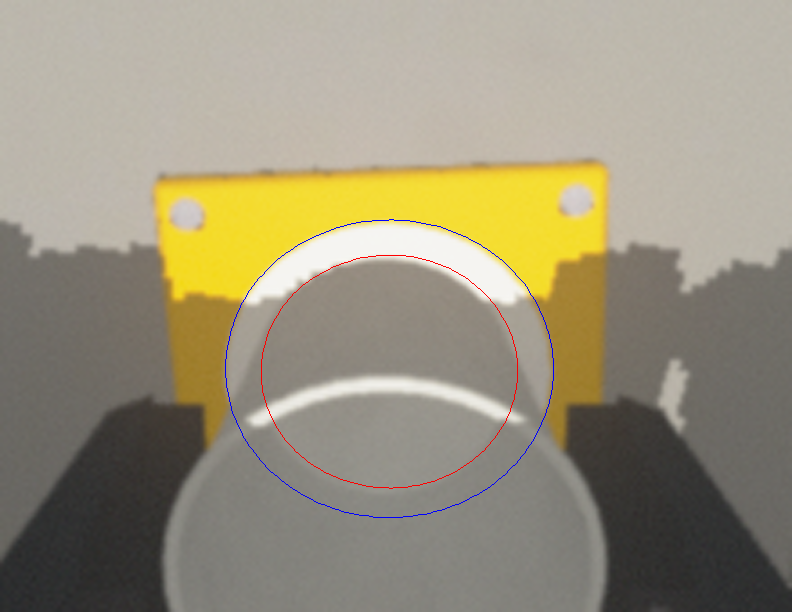

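Call:
carry_out --pt "0 0.0005 0.0005 0 0 0" --pt "0 0.0005 0.0005 0 0 0" --pt "0 0.0005 0.0005 0 0 0"

```text
clock: 49.15
tool_pos: [0.4081, 0.2352, 0.0394]
eef_rot: [0.643, 0.766, -0.001, 0.0]
contact_force: [-0.6, 0.5, 1.4]
opening: 0.622
```

Call:
carry_out --pt "0 0 0 0 0 0" --pt "0 0 0 0 0 0" --pt "0 0 0 0 0 0" --pt "0 0 0 0 0 0" --pt "0 0 0 0 0 0" --fingers 25

```text
clock: 49.65
tool_pos: [0.4081, 0.2352, 0.0393]
eef_rot: [0.643, 0.766, -0.001, 0.0]
contact_force: [0.5, -0.3, 0.5]
opening: 0.899
```

Call:
carry_out --pt "0 0 -0.02 0 0 0" --pt "0 0 -0.06 0 0 0" --pt "0 0 -0.1 0 0 0" --pt "0 0 -0.14 0 0 0" --pt "0 0 -0.17 0 0 0" --pt "0 0 -0.17 0 0 0" --pt "0 0 -0.17 0 0 0" --pt "0 0 -0.17 0 0 0" --pt "0 0 -0.17 0 0 0"

```text
clock: 50.55
tool_pos: [0.4075, 0.2351, 0.2082]
eef_rot: [0.643, 0.766, -0.002, -0.0]
contact_force: [-0.1, 0.1, 0.4]
opening: 0.899
```

```bash
python3 - <<'E'
from near import *
for i in range(3): r.snapshot("wrist")
info(); c,E=wsnap("w40");info()
x,y=.4073,.2327
overlay(c,E,[(x,y,.006,.0235,(0,0,255)),(x,y,.006,.030,(255,0,0)),(x,y,.067,.029,(0,255,0)),(.4214,.1615,.014,.019,(0,255,0)),(.4214,.1615,.081,.005,(255,0,255))],(170,120,340,290),4,"w40c")
E
```

```text
t 50.7 p [0.408  0.2351 0.2086] yaw 9.92 tilt [-0.0023 -0.0022] F [-0.6  0.5  0.3] op 0.899 q [-1.02  0.64  0.66  2.07 -0.65  0.65  0.25]
t 50.75 p [0.4081 0.2352 0.2087] yaw 9.93 tilt [-0.002 -0.002] F [-0.1 -0.   0.1] op 0.901 q [-1.02  0.64  0.66  2.07 -0.65  0.65  0.25]
```

View pics/w40c.png

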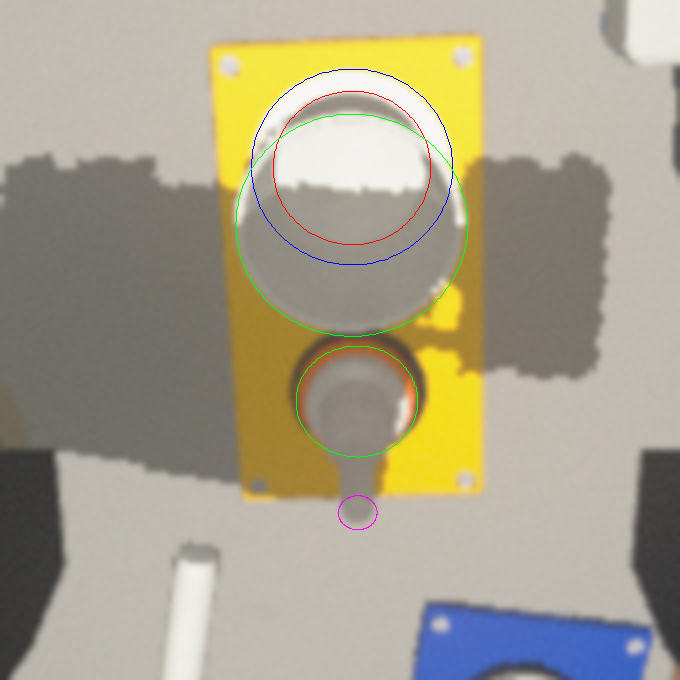

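View pics/w40.png

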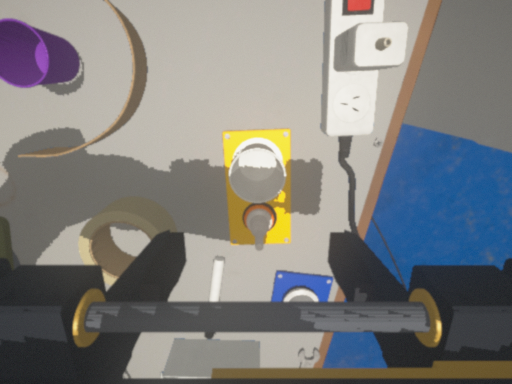

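The cup's rim and foot match the model circles on the white mark. One last look from the fixed cameras before handing in.

```bash
python3 - <<'E'
from near import *
t=r.snapshot("top"); s=r.snapshot("side")
cv2.imwrite("pics/topF.png",cv2.resize(t["img"][110:220,80:350],None,fx=2.9,fy=2.9,interpolation=cv2.INTER_CUBIC))
for n,p in (("top",t),("side",s)):
    for l in ["marker_mid","spanner_mid","ferrule_mid","nozzle_mid","cup_mid","orange_ring_mid"]:
        print(n,l,[(np.round(d["xyz"],4).tolist(),round(d["p"],2)) for d in r.spot_point(p,l)][:3])
cv2.imwrite("pics/sideF.png",cv2.resize(s["img"][110:260,130:400],None,fx=2.9,fy=2.9,interpolation=cv2.INTER_CUBIC))
E
```

```text
top marker_mid [([0.3807, 0.025, 0.0082], 0.69)]
top spanner_mid [([0.5348, -0.1316, 0.0004], 0.61)]
top ferrule_mid [([0.5069, 0.0489, 0.03], 0.65)]
top nozzle_mid [([0.4249, 0.1651, 0.0497], 0.48)]
top cup_mid [([0.1719, 0.3087, 0.0304], 0.61), ([0.4078, 0.2368, 0.0327], 0.53)]
top orange_ring_mid [([0.4233, 0.1582, 0.0084], 0.56), ([0.5036, 0.0474, 0.0317], 0.49)]
side marker_mid [([0.3832, 0.0296, 0.0053], 0.67)]
side spanner_mid [([0.5343, -0.1321, 0.0038], 0.56)]
side ferrule_mid [([0.5012, 0.0505, 0.0271], 0.65), ([0.3832, 0.0298, 0.0075], 0.6)]
side nozzle_mid [([0.4216, 0.1586, 0.0507], 0.49)]
side cup_mid [([0.173, 0.306, 0.0282], 0.85), ([0.4076, 0.2321, 0.0372], 0.52)]
side orange_ring_mid [([0.4236, 0.1663, 0.0097], 0.46)]
```

View pics/topF.png

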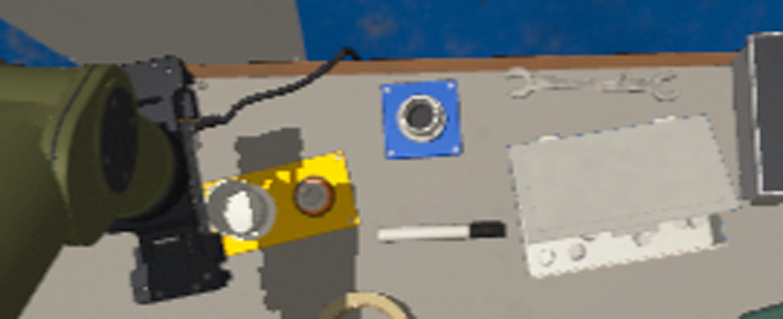

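View pics/sideF.png

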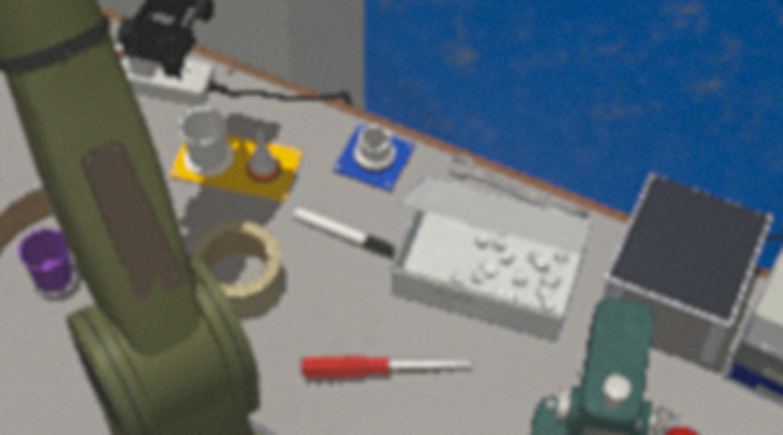

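The top and side views show both kits standing in place. The marker at (440,230) and the spanner at (593,83) in the enlarged top view have not moved.

```bash
python3 - <<'E'
from h import *
print(r.finish_job()); info()
E
```

```text
the job is handed in; nothing more can be done
None
the job is handed in; nothing more can be done
```

Both kits are made up and the job is handed in at about 51 s on the robot's clock, against the 136 s limit. No verdict was reported.

**Order and parts:** I placed the white ring, then the ferrule on it (blue board), the orange ring, then the nozzle on it, and finally the cup on the white mark (yellow board).

**Last checks:**
- The wrist-camera overlays put each part within about 1 mm of its place. The orange ring is about 0.6–0.8 mm off its mark, and the nozzle is centred on the ring.
- Everything is released and the gripper stands clear, about 170 mm above where it let go of the cup.
- The marker and spanner read the same positions as at the start, within the networks' accuracy of about 4 mm.
- The fixed-camera networks differed from the wrist-camera positions by up to about 7 mm (the ferrule from the top camera). I trusted the wrist-camera overlays.

**Problems along the way:**
- **Joint limit:** while lowering the orange ring, joint 5 read -1.0003 against its stated limit of -1. I backed off at once and placed the ring and the nozzle with a slight lean of the tool (3° and 1.5°). I can't tell whether that reading counts as passing the range.
- **Cup slip:** the cup shifted about 2 mm in the grip while being carried, and I corrected for it before setting it down.

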